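# Set the fence and load the collection bay

### The arm

A 6-joint arm with a two-finger parallel gripper is mounted at the origin on the work surface. World frame = base frame: x ahead of the robot, y to its left, z up, the work surface at z = 0. Lengths are in m, angles in degrees, forces in N, time in s.
With the tool pointing down it reaches from about 0.35 to 0.875 m from the base axis. Payload 15.5 kg.
Tool frame: the origin (TCP) lies midway between the tips of the shut fingers; the grasp point (between the pads) lies 19 mm behind it; z points along the fingers, y is the direction in which the jaws open and shut (so a half turn about z gives the same grasp; the last joint's range is limited). The gripper opens to 85 mm and grips with 20 to 120 N. Pads are 22 mm wide; open, the fingers measure 114 mm over their backs; the gripper's body (76 mm by 85 mm) begins 54 mm behind the grasp point. The pads swing forward as they close: fully open they stand 13 mm farther back than shut.
Start: joints at [69.758, 28.281, 77.091, -0, 74.628, -5.472], TCP at [0.159, 0.604, 0.231] pointing down, gripper open.
Joint ranges: [-166.48, 166.48], [-47.26, 123.95], [12.59, 153.08], [-70.14, 250.14], [6.76, 159.57], [-176.63, 176.63]. Speed limits (degrees/s): [108.29, 108.29, 147.25, 172.46, 172.46, 172.46].

### API

Orientations are given as a 3x3 rotation matrix whose columns are the frame's x, y, z axes.
In Python, from bench import robot gives the robot as it stands. The module is installed in compiled form; this text tells all that it offers.
- The arm moves only by the tool jog_arm, never from a script. Its argument "steps" is a list of rows, each a list of 3 entries, a list of its own where there are three numbers: the shift along the tool's x, y, z in m, then the turn, a rotation vector about the tool's x, y, z in rad, then the finger opening in m, from 0 to 0.0854. A call has 1 to 10 rows; each row is the pose to reach, as a shift and turn from the pose commanded when the call began, along the tool's axes at that moment; what a row does not reach only later rows make up. A row lasts 1/10 s, in which the tool goes at most 50 mm and 8.59 degrees, less where a joint would pass 70% of its speed; a pose out of reach is approached as far as the arm can. A call with a gripper value outside its range is refused whole. The fingers move at their own pace and stop on an object; "squeeze" is the grip in N (left out, the last holds). Time passes only in rows, so rows that repeat a pose let the fingers close. It gives the time, the measured TCP pose, the force and the opening at its end, in the units of the state.
- robot.get_state(): the state, without advancing time (a new reading comes with each control period).
- robot.snapshot(name): name is "scene" or "top" or "wrist"; returns (picture, depth): 400x640x3 uint8, red, green, blue; 400x640 float32, m along the optical axis (not along the pixel's ray), 0 where there is no reading.
- robot.get_calibration(name): a dict with "K" (3x3 intrinsics, pixels), "pose" (4x4, takes a point from camera to world coordinates). Camera axes: x right, y up, looking along -z (the intrinsics and any distortion apply to the point x, -y, -z); pixel columns grow to the right and rows downward; lengths in m; the calibration is good to about 2 mm. A picture is of the moment at which its call begins: read the wrist's pose just before it. get_calibration takes no time and is no camera call; for the wrist camera it gives the pose at the moment of the call.
- robot.hand_in(): hands the job in, once; it reports no verdict.
The state is a dict: "t": time; "q": joint angles; "qd": joint speeds; "effort": joint torques, N m; "position": TCP position; "tool_rot": TCP orientation; "force": force on the tool from outside, world axes, zero at the start; "wrist_torque": the same for the moment, N m; "grip_width": opening from 0.0 (shut) to 1.0 (fully open).
Only numpy, scipy, OpenCV 4.12 (cv2) and the standard library are available. Lean on these libraries where they do the work, as an engineer would, in place of code of your own. Each camera call takes 0.05 s, during which the arm holds its last target.

### The job

Get the outgoing packets ready for collection at the sorting bench. First push the loose fence board back until its long edge lies flush along the metal rail, then slide every packet lying on the bench (three or four of them) through the open mouth into the low bay with the clear roof, until no more than 10 mm of any packet sticks out of the bay's mouth. Last, turn the two-coloured marker end for end in its holder on the bay's roof, so that the green end lies centred and points out towards the robot, and leave the fence flush and the other things on the bench undisturbed.

Things in the scene. Friction and masses are not known exactly. Their poses are not given: they have to be found in the camera images.
- station: fixed bench fixture: aluminium rail and plywood bay, placed and turned a little differently each time. Origin: middle of the rail's front face at table level; x points away from the robot, square to the rail, y left along it, z up. Rail 300 mm long (y -150 to 150), 30 high, face at x = 0. With the fence home its front edge is at x = -90, and a packet kept against it runs straight into the bay
- bay_mouth (a point): middle of the bay's open mouth at table level, station (-111.5, 150) mm, axes as the station. The bay runs 250 mm from here to +y, to an end wall: 53 mm wide (station x -138 to -85), table as floor, clear roof 50 mm (underside) to 58 mm (top) up, walls 10 to 12 mm thick (roof and far wall start 15 mm inside). A lead-in plate 30 mm high flares from the near wall to station (-154, 118)
- holder (a point): middle of the floor of the marker's holder, an open-topped, open-ended grey trough on the bay's roof, 61 mm above the table: 52 mm long along station x, 25 mm wide inside, walls 6 mm high above its floor. Station x -115, y 335 mm. Same axes as the station
- fence: loose white fence board with an aluminium front edge and a green line on top, 250 mm long (y), 90 mm wide (x), 18 mm thick, 0.45 kg, too wide to grip: it is pushed. Origin at the centre of its underside; x from its front edge (-45 mm, towards the robot) to its back edge (+45 mm, towards the rail). Starts askew, off the rail
- fence_left (a point): on the fence's back edge, 120 mm left (+y) of its middle, 9 mm above its underside. Flush against the rail it is at station x = 0
- fence_right (a point): on the fence's back edge, 120 mm right (-y) of its middle. Flush against the rail it is at station x = 0
- marker: loose square plastic bar, 120 x 20 x 20 mm, 0.05 kg, white in the middle, one end 40 mm green, the other red. Origin at its centre, x along its length towards the green end. It lies in the holder with the red end towards the robot; its upper 14 mm stand above the holder's walls
- green_end (a point): middle of the marker's green end face
- red_end (a point): middle of the marker's red end face
- packet1: closed square-section packet (brown card), 58 mm long and 42 x 42 mm across, about 0.15 kg, may be absent (then no pose). Origin at its centre (21 mm above the table when lying down); x along its 58 mm length. It lies on the bench, turned anyhow
- packet2: closed square-section packet (pink), 58 mm long and 42 x 42 mm across, about 0.15 kg, may be absent (then no pose). Origin at its centre (21 mm above the table when lying down); x along its 58 mm length. It lies on the bench, turned anyhow
- packet3: closed square-section packet (light blue), 58 mm long and 42 x 42 mm across, about 0.15 kg, may be absent (then no pose). Origin at its centre (21 mm above the table when lying down); x along its 58 mm length. It lies on the bench, turned anyhow
- packet4: closed square-section packet (green), 58 mm long and 42 x 42 mm across, about 0.15 kg, may be absent (then no pose). Origin at its centre (21 mm above the table when lying down); x along its 58 mm length. It lies on the bench, turned anyhow
- mug: blue mug, 76 mm across, 90 mm tall, bystander; origin under its centre
- tape_roll: yellow roll of tape lying flat, 90 mm across, 24 mm high, bystander; origin under its centre
- ink_pad: black ink pad, 90 x 65 x 18 mm, bystander; origin under its centre
- ink_stamp: rubber stamp with a wooden handle, 50 x 30 mm, 78 mm tall, bystander; origin under its centre
- stapler: grey desk stapler, 130 x 32 x 45 mm, bystander; origin under its centre
- twine_spool: light brown twine spool, 60 mm across, 60 mm tall, bystander; origin under its centre
- glue_bottle: white bottle, 44 mm across, 110 mm tall, bystander; origin under its centre
Not all that is in view belongs to the job. Leave any orange or yellow look-alike of the packet2 alone.

How it is judged:
By the outcome, as a careful person would: the job done as asked, in the order asked, and still so for the second after the job is handed in, with the robot touching nothing.
Of packet1, packet2, packet3, packet4 only 3 to 4 are there at a start; the rules pass over those that are not, and their reading is None.
At some moment in a run one of packet1, packet2, packet3, packet4 may be knocked a few centimetres aside while the robot is not near it.
Once in a run the grip may slacken for a moment while it holds something.
It also fails if it takes over 210 s, if anything falls off the work surface, if the arm or the gripper's body presses on something with over 40 N, if the wrist force passes 120 N, or if a joint passes its speed limit or range.

## Working session

There is one attempt and no reset: what is moved stays moved. The work goes in short steps, Python scripts to look and compute and a tool call to move; the robot and the scene stay as the last step left them, time stands still between calls to the robot, and variables do not carry over. Pictures are saved under pics/ and viewed, and the job is handed in when it is done.

Besides the shell and the picture viewer there is one more tool, called after ">>>" as name(argument=value, ...), one argument or row to a line, values as JSON. jog_arm: Moves the arm, as the interface text tells. Its arguments: {"type":"object","properties":{"steps":{"type":"array"},"squeeze":{"type":"number"}},"required":["steps"]}

```bash
mkdir -p pics; ls; cat > h.py <<'E'
import numpy as np, cv2, pickle
from bench import robot
def snap(n,f):
    c=robot.get_calibration(n); p,d=robot.snapshot(n)
    cv2.imwrite('pics/%s.png'%f,p[:,:,::-1]); pickle.dump((c,p,d),open('pics/%s.pkl'%f,'wb')); return c,p,d
def load(f): return pickle.load(open('pics/%s.pkl'%f,'rb'))
def cloud(c,d):
    K=np.array(c['K']);P=np.array(c['pose']);v,u=np.mgrid[0:d.shape[0],0:d.shape[1]]
    X=np.stack([(u-K[0,2])/K[0,0]*d,-(v-K[1,2])/K[1,1]*d,-d],-1)
    return X@P[:3,:3].T+P[:3,3]
E
python3 - <<'E'
from h import *
s=robot.get_state(); print(s)
for n in('scene','top','wrist'):
    c,p,d=snap(n,n+'0'); print(n,{k:np.round(v,4).tolist() if not isinstance(v,str) else v for k,v in c.items()},(d==0).mean())
E
```

```text
pics
{'t': 0.0, 'q': array([ 6.97577584e+01,  2.83144803e+01,  7.71273619e+01,  2.42953441e-03,
        7.46283121e+01, -5.47222314e+00]), 'qd': array([-0.05160943,  0.02300752, -0.0267204 ,  0.0347795 , -0.02114571,
        0.02959331]), 'effort': array([-4.20581157e-03, -8.82129836e+01, -3.83863485e+01, -6.69071342e-04,
        1.01764547e-02, -1.46177431e-04]), 'position': array([0.15920115, 0.60401254, 0.23070327]), 'tool_rot': array([[-9.66954017e-01,  2.54950420e-01, -4.61998686e-04],
       [ 2.54950790e-01,  9.66953364e-01, -1.13465227e-03],
       [ 1.57451111e-04, -1.21494350e-03, -9.99999250e-01]]), 'force': array([-0.41088802, -0.79244673, -0.62188543]), 'wrist_torque': array([-0.03219722, -0.00403694, -0.00023319]), 'grip_width': 1.0013652976155467}
scene {'K': [[477.015, 0.0, 317.0937], [0.0, 477.015, 198.1289], [0.0, 0.0, 1.0]], 'pose': [[-0.7816, -0.4819, 0.3959, 1.042], [0.6235, -0.585, 0.5187, 0.66], [-0.0184, 0.6523, 0.7577, 1.1027], [0.0, 0.0, 0.0, 1.0]]} 0.00398046875
top {'K': [[500.5983, 0.0, 315.4143], [0.0, 500.5983, 194.9827], [0.0, 0.0, 1.0]], 'pose': [[0.006, 0.9985, -0.0552, 0.4542], [-1.0, 0.0057, -0.0052, -0.0518], [-0.0049, 0.0552, 0.9985, 1.5971], [0.0, 0.0, 0.0, 1.0]]} 0.00413671875
wrist {'K': [[281.7183, 0.0, 316.5848], [0.0, 281.7183, 202.8535], [0.0, 0.0, 1.0]], 'pose': [[0.2544, -0.9195, -0.2997, 0.0826], [0.9671, 0.2415, 0.0801, 0.6241], [-0.0013, -0.3102, 0.9507, 0.3743], [0.0, 0.0, 0.0, 1.0]]} 0.0039765625
```

View pics/scene0.png

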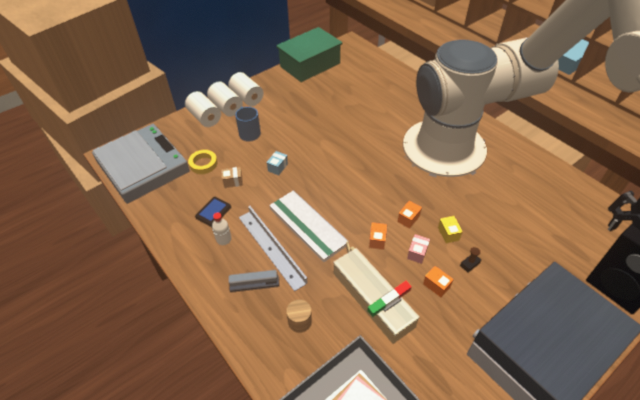

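View pics/top0.png

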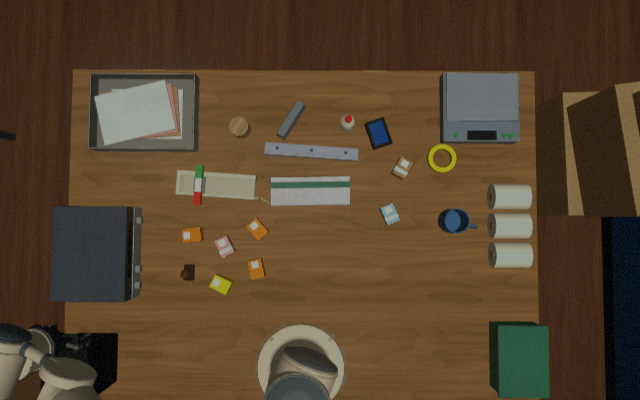

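View pics/wrist0.png

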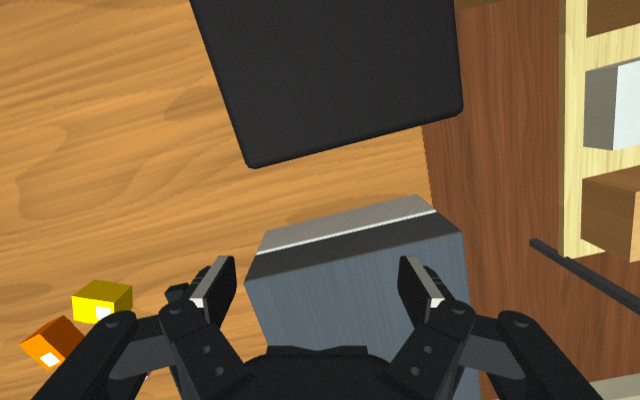

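```bash
python3 - <<'E'
from h import *
c,p,d=load('top0')
im=cv2.resize(p[80:310,150:480][:,:,::-1],None,fx=2.4,fy=2.4,interpolation=cv2.INTER_CUBIC)
im=np.clip(im.astype(float)*1.6,0,255).astype('uint8')
cv2.imwrite('pics/topcrop.png',im)
W=cloud(c,d)
print('table z',np.median(W[250:300,300:400,2]))
for n,u,v in [('brown',402,167),('pink',224,246),('blue',389,214),('mug',455,221),('tape',441,146),('spool',238,126),('glue',348,121),('pad',378,133),('stapler',291,119),('stamp',188,272),('oA',192,235),('oB',257,229),('oC',256,268),('yel',220,284),('railL',268,150),('railR',355,153),('fL',273,190),('fR',348,190),('mark',198,185)]:
    print(n,np.round(W[v,u],3))
E
```

```text
table z -0.0010105661362116436
brown [ 0.629 -0.313  0.042]
pink [0.38  0.24  0.036]
blue [ 0.482 -0.272  0.045]
mug [ 0.462 -0.487  0.005]
tape [ 0.699 -0.44   0.023]
spool [0.752 0.198 0.06 ]
glue [ 0.759 -0.14   0.109]
pad [ 0.741 -0.242  0.014]
stapler [0.779 0.035 0.039]
stamp [0.301 0.344 0.059]
oA [0.414 0.338 0.043]
oB [0.433 0.137 0.042]
oC [0.313 0.139 0.041]
yel [0.263 0.25  0.038]
railL [0.686 0.11  0.002]
railR [ 0.678 -0.169  0.003]
fL [0.557 0.091 0.016]
fR [ 0.558 -0.146  0.02 ]
mark [0.566 0.313 0.081]
```

View pics/topcrop.png

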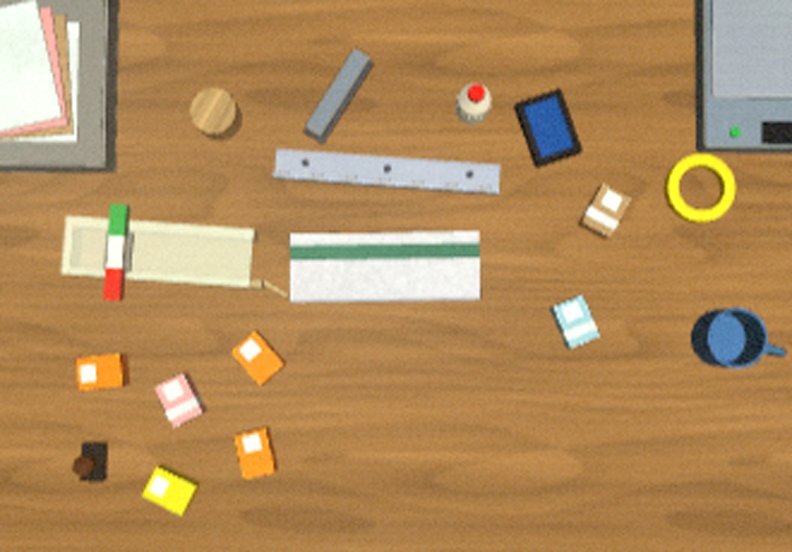

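```bash
cat >> h.py <<'E'
def rect(pts):
    r=cv2.minAreaRect((pts*1000).astype(np.float32)); b=cv2.boxPoints(r); return r,b
def comp(W,uv,box,zmin,zmax):
    # connected component in z range within pixel box containing uv (u,v)
    u0,v0,u1,v1=box; m=np.zeros(W.shape[:2],np.uint8)
    m[v0:v1,u0:u1]=((W[v0:v1,u0:u1,2]>zmin)&(W[v0:v1,u0:u1,2]<zmax))
    n,l=cv2.connectedComponents(m); k=l[uv[1],uv[0]]
    return (l==k)&(k>0)
E
python3 - <<'E'
from h import *
c,p,d=load('top0'); W=cloud(c,d)
def go(n,uv,box,a,b):
    m=comp(W,uv,box,a,b); P=W[m]; r,bx=rect(P[:,:2]); print(n,m.sum(),'c',np.round(r[0],1),'size',np.round(r[1],1),'ang',round(r[2],2),'z',round(np.median(P[:,2]),4)); print('   ',np.round(bx).tolist())
go('rail',(290,152),(255,135,370,170),.018,.04)
go('fence',(300,200),(262,172,358,212),.009,.03)
go('bay',(230,188),(170,165,262,205),.045,.07)
go('marker',(198,172),(185,160,212,210),.071,.1)
go('brown',(402,167),(385,150,420,185),.025,.06)
go('blue',(389,214),(375,198,405,230),.025,.06)
go('pink',(224,246),(210,232,240,262),.025,.06)
for n,uv,bx in [('oA',(192,235),(175,220,208,250)),('oB',(257,229),(242,214,272,244)),('oC',(256,268),(240,254,270,284)),('yel',(220,284),(205,270,236,300))]: go(n,uv,bx,.025,.06)
E
```

```text
rail 0 c [0. 0.] size [0. 0.] ang 0.0 z nan
    [[0.0, 0.0], [0.0, 0.0], [0.0, 0.0], [0.0, 0.0]]
fence 2206 c [556.6 -26.5] size [ 90.3 248.5] ang 1.16 z 0.0171
    [[509.0, 97.0], [514.0, -152.0], [604.0, -150.0], [599.0, 99.0]]
bay 1310 c [568.1 226.6] size [101.1 177.8] ang 5.49 z 0.0572
    [[509.0, 310.0], [526.0, 133.0], [627.0, 143.0], [610.0, 320.0]]
marker 284 c [568.6 316.4] size [ 25.8 119. ] ang 86.97 z 0.0801
    [[509.0, 307.0], [627.0, 300.0], [629.0, 326.0], [510.0, 332.0]]
brown 270 c [ 630.  -313.9] size [42.2 58.5] ang 60.5 z 0.0412
    [[594.0, -318.0], [645.0, -347.0], [666.0, -310.0], [615.0, -281.0]]
blue 265 c [ 485.2 -274.7] size [57.7 43.9] ang 23.79 z 0.0412
    [[450.0, -266.0], [468.0, -306.0], [520.0, -283.0], [503.0, -243.0]]
pink 271 c [381.1 238.8] size [57.4 43.5] ang 27.59 z 0.0409
    [[346.0, 245.0], [366.0, 206.0], [417.0, 233.0], [396.0, 271.0]]
oA 266 c [416.4 341. ] size [41.8 58.6] ang 6.37 z 0.0405
    [[392.0, 368.0], [399.0, 310.0], [440.0, 314.0], [434.0, 373.0]]
oB 265 c [435.5 137.6] size [58.2 42.8] ang 41.31 z 0.0409
    [[400.0, 134.0], [428.0, 102.0], [471.0, 141.0], [443.0, 173.0]]
oC 269 c [312.5 139.8] size [57.9 42.7] ang 13.29 z 0.0411
    [[279.0, 154.0], [289.0, 112.0], [346.0, 126.0], [336.0, 167.0]]
yel 278 c [264.9 248.8] size [58.5 42.3] ang 64.6 z 0.0407
    [[233.0, 231.0], [271.0, 213.0], [296.0, 266.0], [258.0, 284.0]]
  return _methods._mean(a, axis=axis, dtype=dtype,
  ret = ret.dtype.type(ret / rcount)
```

```bash
python3 - <<'E'
from h import *
c,p,d=load('top0'); W=cloud(c,d)
for u in (270,290,310,330,350): print(u,[(v,int(W[v,u,0]*1000),int(W[v,u,2]*1000)) for v in range(140,166)])
im=p[135:215,165:365][:,:,::-1]; im=cv2.resize(im,None,fx=4,fy=4,interpolation=cv2.INTER_CUBIC)
cv2.imwrite('pics/railcrop.png',np.clip(im*1.6,0,255).astype('uint8'))
c,p,d=load('scene0')
im=p[180:340,225:425][:,:,::-1]; im=cv2.resize(im,None,fx=3.7,fy=3.7,interpolation=cv2.INTER_CUBIC); cv2.imwrite('pics/scrop.png',im)
E
```

```text
270 [(140, 719, -3), (141, 714, 4), (142, 711, 5), (143, 708, 4), (144, 705, 4), (145, 702, 2), (146, 697, 11), (147, 696, 0), (148, 692, 3), (149, 689, -1), (150, 686, -3), (151, 682, 7), (152, 676, 25), (153, 672, 27), (154, 671, 13), (155, 670, -5), (156, 667, -4), (157, 663, -1), (158, 660, -1), (159, 657, 0), (160, 653, 5), (161, 651, -5), (162, 648, -3), (163, 644, 0), (164, 640, 2), (165, 638, -2)]
290 [(140, 719, 0), (141, 716, -2), (142, 714, -9), (143, 709, 2), (144, 705, 1), (145, 702, 3), (146, 699, 0), (147, 695, 5), (148, 692, 6), (149, 689, 2), (150, 686, 0), (151, 682, 8), (152, 678, 10), (153, 672, 32), (154, 669, 30), (155, 667, 22), (156, 667, 0), (157, 664, -2), (158, 661, -2), (159, 657, 0), (160, 653, 6), (161, 650, 1), (162, 647, 1), (163, 644, 4), (164, 641, 0), (165, 638, 1)]
310 [(140, 720, -9), (141, 714, 8), (142, 712, 0), (143, 710, -5), (144, 706, -1), (145, 702, 4), (146, 699, 4), (147, 696, 2), (148, 693, 2), (149, 689, 5), (150, 686, 4), (151, 682, 7), (152, 680, 0), (153, 676, 2), (154, 674, 0), (155, 666, 31), (156, 663, 29), (157, 664, 2), (158, 66
[... 229 characters left out ...]
 (147, 697, 0), (148, 692, 5), (149, 689, 4), (150, 686, 4), (151, 684, 0), (152, 680, 4), (153, 676, 11), (154, 673, 7), (155, 670, 8), (156, 664, 26), (157, 661, 23), (158, 659, 14), (159, 658, -3), (160, 655, 0), (161, 652, -7), (162, 647, 6), (163, 645, -2), (164, 642, 0), (165, 639, -8)]
350 [(140, 720, -4), (141, 717, -6), (142, 714, -2), (143, 710, -1), (144, 707, -2), (145, 703, 1), (146, 700, -1), (147, 697, 0), (148, 693, 3), (149, 689, 8), (150, 687, 3), (151, 683, 10), (152, 680, 3), (153, 677, 2), (154, 674, 3), (155, 671, 2), (156, 668, 1), (157, 665, 0), (158, 658, 28), (159, 654, 29), (160, 654, 7), (161, 652, -3), (162, 647, 10), (163, 645, -1), (164, 641, 5), (165, 639, 0)]
```

View pics/railcrop.png

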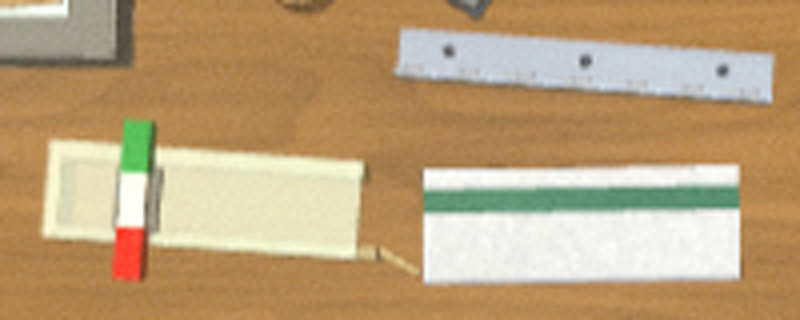

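View pics/scrop.png

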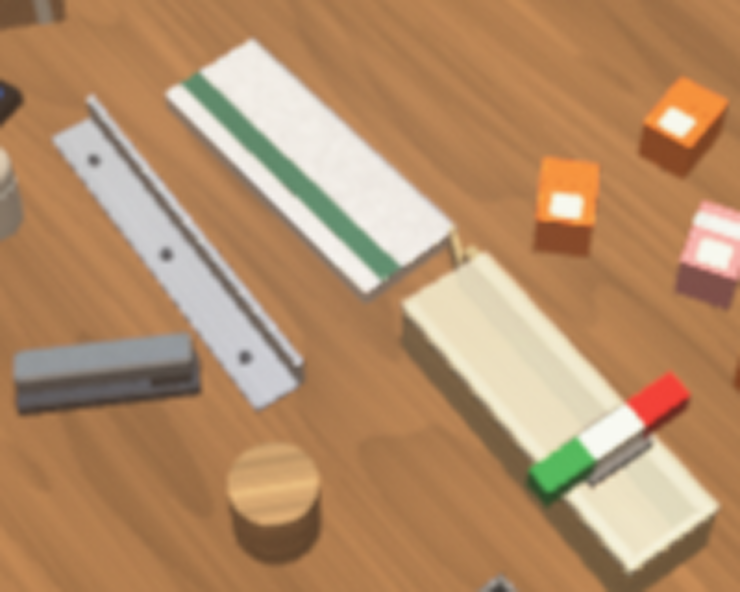

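```bash
cat >> h.py <<'E'
def delta(x,y,z,jaw):
    """tool-axis shift to world xyz; jaw = angle (deg) of tool y from world +y toward +x"""
    s=robot.get_state(); R=s['tool_rot']; d=R.T@(np.array([x,y,z])-s['position'])
    cur=np.degrees(np.arctan2(R[0,1],R[1,1])); t=(jaw-cur)  # + toward +x = cw from above = + about tool z(down)
    from scipy.spatial.transform import Rotation as Ro
    th=np.radians(jaw); k=1
    Rt=np.array([[-np.cos(th),np.sin(th),0],[np.sin(th),np.cos(th),0],[0,0,-1.]])
    rv=Ro.from_matrix(R.T@Rt).as_rotvec()
    print('t',round(s['t'],2),'pos',np.round(s['position'],4),'jaw',round(cur,2),'F',np.round(s['force'],1),'q',np.round(s['q'],0),'w',round(s['grip_width'],3)); print('shift',np.round(d,4),'rotvec',np.round(rv,4))
E
python3 -c "
from h import *
delta(.42,-.03,.28,3.6)"
```

```text
t 0.15 pos [0.1593 0.6041 0.2308] jaw 14.77 F [ 0.1 -0.1  0.5] q [70. 28. 77. -0. 75. -5.] w 0.998
shift [-0.4138 -0.5467 -0.0487] rotvec [-9.00e-04 -1.00e-04 -1.95e-01]
```

>>> jog_arm(
  steps=[
    [[-0.03, -0.04, -0.048], [0, 0, -0.05], 0.0854],
    [[-0.2, -0.27, -0.048], [0, 0, -0.1], 0.0854],
    [[-0.2, -0.27, -0.048], [0, 0, -0.1], 0.0854],
    [[-0.2, -0.27, -0.048], [0, 0, -0.1], 0.0854],
    [[-0.2, -0.27, -0.048], [0, 0, -0.1], 0.0854],
    [[-0.2, -0.27, -0.048], [0, 0, -0.1], 0.0854],
    [[-0.2, -0.27, -0.048], [0, 0, -0.1], 0.0854],
    [[-0.414, -0.547, -0.049], [0, 0, -0.195], 0.0854],
    [[-0.414, -0.547, -0.049], [0, 0, -0.195], 0.0854],
    [[-0.414, -0.547, -0.049], [0, 0, -0.195], 0.0854],
  ],
)

```text
t: 1.15
position: [0.3415, 0.1548, 0.2798]
tool_rot: [[-0.998, 0.062, 0.0], [0.062, 0.998, 0.0], [-0.0, 0.0, -1.0]]
force: [1.1, 0.2, -0.2]
grip_width: 1.0
```

```bash
python3 -c "
from h import *
delta(.42,-.03,.28,3.6)"
```

```text
t 1.15 pos [0.3415 0.1548 0.2798] jaw 3.56 F [ 1.1  0.2 -0.2] q [ 15.   4. 105.   0.  71. -71.] w 1.0
shift [-8.980e-02 -1.796e-01 -1.000e-04] rotvec [0.0002 0.0004 0.0008]
```

>>> jog_arm(
  steps=[
    [[-0.09, -0.18, 0], [0, 0, 0], 0.0854],
    [[-0.09, -0.18, 0], [0, 0, 0], 0.0854],
    [[-0.09, -0.18, 0], [0, 0, 0], 0.0854],
    [[-0.09, -0.18, 0], [0, 0, 0], 0.0854],
    [[-0.09, -0.18, 0], [0, 0, 0], 0.0854],
    [[-0.09, -0.18, 0], [0, 0, 0], 0.0854],
    [[-0.09, -0.18, 0], [0, 0, 0], 0.0854],
    [[-0.09, -0.18, 0], [0, 0, 0], 0.0854],
  ],
)

```text
t: 1.95
position: [0.4194, -0.0274, 0.2797]
tool_rot: [[-0.998, 0.061, -0.0], [0.061, 0.998, 0.0], [0.0, 0.0, -1.0]]
force: [-0.2, 0.8, -0.2]
grip_width: 0.998
```

```bash
python3 -c "
from h import *
delta(.42,-.03,.28,3.6)
snap('wrist','w1')"
```

```text
t 1.95 pos [ 0.4194 -0.0274  0.2797] jaw 3.5 F [-0.2  0.8 -0.2] q [-12.   8. 100.   0.  72. -98.] w 0.998
shift [-0.0008 -0.0025 -0.0003] rotvec [ 0.0002 -0.0003  0.0018]
```

View pics/w1.png

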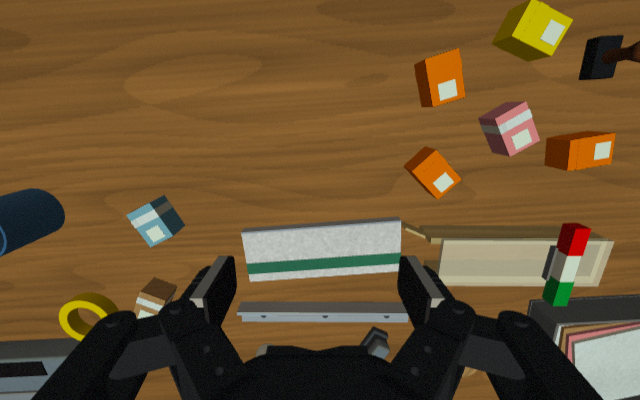

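```bash
python3 - <<'E'
from h import *
for f,(u0,v0,u1,v1) in (('top0',(258,145,366,164)),('w1',(236,295,412,325))):
    c,p,d=load(f); W=cloud(c,d)[v0:v1,u0:u1].reshape(-1,3)
    m=(W[:,2]>.022)&(W[:,2]<.045)&(W[:,1]>-.2)&(W[:,1]<.16)&(W[:,0]>.63); P=W[m]
    a=np.polyfit(P[:,1],P[:,0],1)
    for _ in range(4):
        r=P[:,0]-np.polyval(a,P[:,1]); k=abs(r)<.006; a=np.polyfit(P[k,1],P[k,0],1)
    print(f,m.sum(),'slope deg',np.degrees(np.arctan(a[0])),'x@y0',a[1],'y range',np.percentile(P[k,1],[0,1,99,100]),'xres',r[k].std(), np.percentile(r[k],[2,98]))
c,p,d=load('w1');W=cloud(c,d)
for u in(260,320,390): print([(v,int(W[v,u,0]*1000),int(W[v,u,2]*1000)) for v in range(296,324)])
# marker, bay in w1
im=cv2.resize(p[190:340,225:640][:,:,::-1],None,fx=1.9,fy=1.9,interpolation=cv2.INTER_CUBIC)
cv2.imwrite('pics/w1c.png',np.clip(im.astype(float)*1.4,0,255).astype('uint8'))
E
```

```text
top0 194 slope deg 3.797682272919217 x@y0 0.6678939682962942 y range [-0.17405165 -0.17074385  0.11935952  0.12257328] xres 0.001922060158615415 [-0.0032018   0.00355042]
w1 1031 slope deg 3.8086803214288567 x@y0 0.6644975180783517 y range [-0.17701716 -0.17410375  0.10733564  0.11073462] xres 0.00179768402139053 [-0.00226753  0.00432144]
[(296, 644, 1), (297, 646, 0), (298, 648, 1), (299, 651, 0), (300, 653, 0), (301, 654, 1), (302, 654, 4), (303, 654, 7), (304, 653, 11), (305, 653, 14), (306, 654, 15), (307, 653, 18), (308, 653, 21), (309, 654, 22), (310, 654, 25), (311, 654, 28), (312, 655, 29), (313, 656, 30), (314, 657, 31), (315, 681, 4), (316, 683, 4), (317, 686, 4), (318, 688, 4), (319, 689, 5), (320, 693, 4), (321, 697, 1), (322, 700, 0), (323, 703, 0)]
[(296, 651, 0), (297, 652, 1), (298, 655, 0), (299, 657, 0), (300, 659, 0), (301, 661, 1), (302, 660, 4), (303, 659, 8), (304, 661, 9), (305, 659, 13), (306, 660, 15), (307, 660, 18), (308, 661, 19), (309, 660, 23), (310, 660, 25), (311, 661, 26), (312, 659, 31), (313, 662, 31), (314, 664, 30), (315, 688, 4), (316, 690, 4), (317, 693, 3), (318, 695, 3), (319, 698, 3), (320, 698, 5), (321, 701, 4), (322, 707, 0), (323, 709, 0)]
[(296, 658, 0), (297, 660, 0), (298, 662, 0), (299, 665, 0), (300, 340, 423), (301, 668, 0), (302, 669, 3), (303, 667, 7), (304, 668, 8), (305, 669, 11), (306, 669, 13), (307, 668, 16), (308, 668, 19), (309, 668, 21), (310, 668, 24), (311, 669, 26), (312, 668, 29), (313, 670, 29), (314, 670, 32), (315, 674, 30), (316, 698, 3), (317, 700, 4), (318, 703, 3), (319, 704, 4), (320, 706, 5), (321, 709, 3), (322, 713, 1), (323, 717, 0)]
```

View pics/w1c.png

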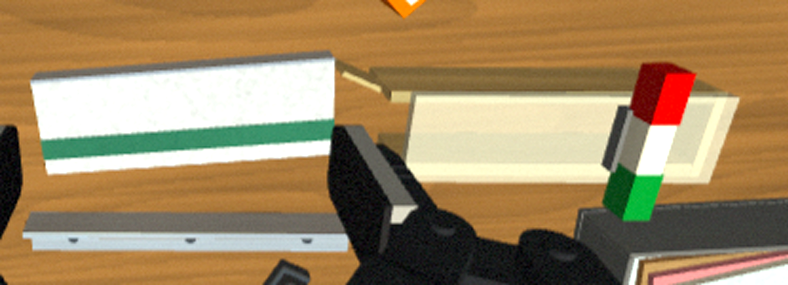

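```bash
python3 - <<'E'
from h import *
c,p,d=load('w1'); W=cloud(c,d)[295:325,236:412].reshape(-1,3)
m=(W[:,2]>.006)&(W[:,2]<.027)&(W[:,1]>-.2)&(W[:,1]<.16)&(W[:,0]>.63)&(W[:,0]<.68);P=W[m]
a=np.polyfit(P[:,1],P[:,0],1)
for _ in range(4):
    r=P[:,0]-np.polyval(a,P[:,1]); k=abs(r)<.004; a=np.polyfit(P[k,1],P[k,0],1)
print(m.sum(),np.degrees(np.arctan(a[0])),a[1],np.polyval(a,-.0255),P[k,1].min(),P[k,1].max())
E
```

```text
1340 3.754738970689176 0.663304802099962 0.6616313256046522 -0.1770171570297214 0.10875007451587318
```

```bash
cat >> h.py <<'E'
O=np.array([.6616,-.026]);A=np.radians(3.75);EX=np.array([np.cos(A),-np.sin(A)]);EY=np.array([np.sin(A),np.cos(A)])
def s2w(x,y): return O+x*EX+y*EY
def w2s(p): p=np.asarray(p)[...,:2]-O; return np.stack([p@EX,p@EY],-1)
def sd(x,y,z,jaw=3.75):
    w=s2w(x,y); s=robot.get_state(); print('station now',np.round(w2s(s['position']),4)); delta(w[0],w[1],z,jaw)
E
python3 -c "
from h import *
sd(-.185,-.007,-.004)"
```

```text
station now [-0.2415 -0.0173]
t 2.0 pos [ 0.4195 -0.0274  0.2797] jaw 3.49 F [-0.7 -0.2  0.6] q [-12.   8. 100.   0.  72. -98.] w 1.004
shift [-0.0566  0.01    0.2837] rotvec [ 0.0001 -0.0001  0.0046]
```

>>> jog_arm(
  steps=[
    [[-0.055, 0.01, 0.1], [0, 0, 0.0046], 0.0854],
    [[-0.055, 0.01, 0.1], [0, 0, 0.0046], 0.0854],
    [[-0.055, 0.01, 0.2], [0, 0, 0.0046], 0.0854],
    [[-0.055, 0.01, 0.2], [0, 0, 0.0046], 0.0854],
    [[-0.055, 0.01, 0.25], [0, 0, 0.0046], 0.0854],
    [[-0.055, 0.01, 0.27], [0, 0, 0.0046], 0.0854],
    [[-0.055, 0.01, 0.283], [0, 0, 0.0046], 0.0854],
    [[-0.055, 0.01, 0.283], [0, 0, 0.0046], 0.0854],
    [[-0.055, 0.01, 0.283], [0, 0, 0.0046], 0.0854],
    [[-0.055, 0.01, 0.283], [0, 0, 0.0046], 0.0854],
  ],
)

```text
t: 3.0
position: [0.4761, -0.0218, -0.0022]
tool_rot: [[-0.998, 0.067, 0.002], [0.067, 0.998, -0.0], [-0.002, -0.0, -1.0]]
force: [0.3, 0.2, 0.3]
grip_width: 1.001
```

```bash
python3 -c "
from h import *
sd(-.101,-.007,-.004)
snap('scene','s2');c,p,d=load('s2');cv2.imwrite('pics/s2c.png',cv2.resize(p[150:320,220:420][:,:,::-1],None,fx=3.5,fy=3.5))"
```

```text
station now [-0.1854 -0.008 ]
t 3.0 pos [ 0.4761 -0.0218 -0.0022] jaw 3.82 F [0.3 0.2 0.3] q [-10.  39. 110.  -0.  31. -96.] w 1.001
shift [-0.0844  0.0011  0.002 ] rotvec [-0.0002  0.0019 -0.0013]
```

View pics/s2c.png

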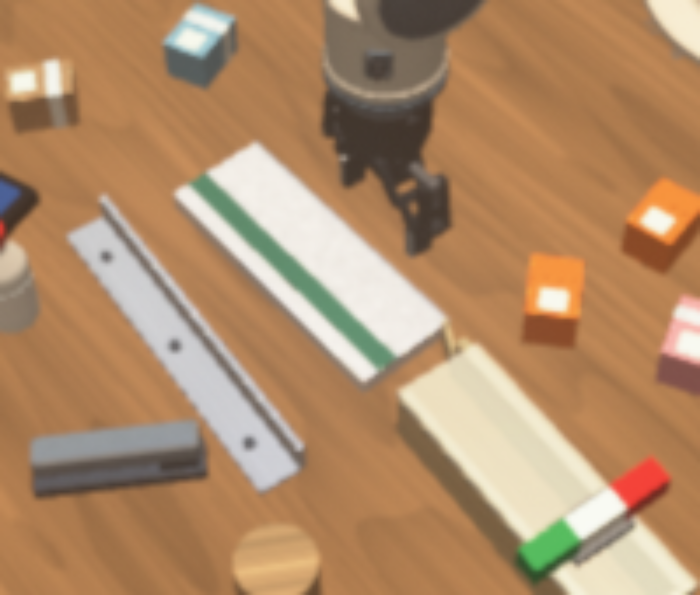

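>>> jog_arm(
  steps=[
    [[-0.008, 0, 0.002], [0, 0, 0], 0.0854],
    [[-0.016, 0, 0.002], [0, 0, 0], 0.0854],
    [[-0.024, 0, 0.002], [0, 0, 0], 0.0854],
    [[-0.032, 0, 0.002], [0, 0, 0], 0.0854],
    [[-0.04, 0, 0.002], [0, 0, 0], 0.0854],
    [[-0.048, 0, 0.002], [0, 0, 0], 0.0854],
    [[-0.056, 0, 0.002], [0, 0, 0], 0.0854],
    [[-0.062, 0, 0.002], [0, 0, 0], 0.0854],
    [[-0.068, 0, 0.002], [0, 0, 0], 0.0854],
    [[-0.072, 0, 0.002], [0, 0, 0], 0.0854],
  ],
)

```text
t: 4.05
position: [0.5479, -0.027, -0.0053]
tool_rot: [[-0.998, 0.067, 0.0], [0.067, 0.998, -0.0], [-0.0, -0.0, -1.0]]
force: [-3.3, -0.6, 1.3]
grip_width: 0.993
```

```bash
python3 -c "
from h import *
sd(-.101,-.007,-.004)
snap('top','t3');c,p,d=load('t3');cv2.imwrite('pics/t3c.png',np.clip(1.6*cv2.resize(p[135:225,165:365][:,:,::-1],None,fx=4,fy=4,interpolation=2),0,255))"
```

```text
station now [-0.1134 -0.0084]
t 4.05 pos [ 0.5479 -0.027  -0.0053] jaw 3.86 F [-3.3 -0.6  1.3] q [ -9.  42. 100.  -0.  39. -95.] w 0.993
shift [-0.0124  0.0015 -0.0013] rotvec [-0.      0.0003 -0.002 ][ WARN:0@0.929] global loadsave.cpp:1063 imwrite_ Unsupported depth image for selected encoder is fallbacked to CV_8U.
```

View pics/t3c.png

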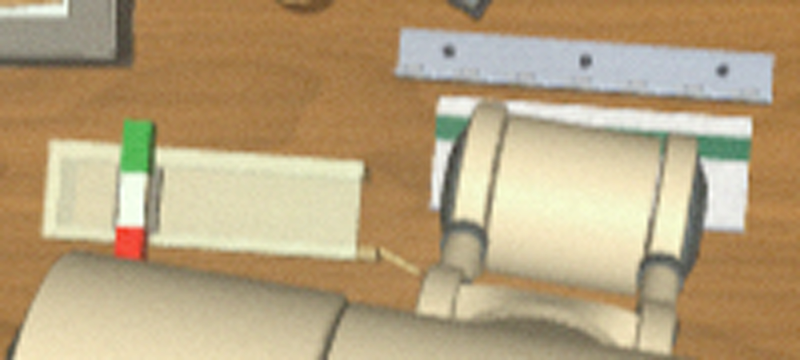

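>>> jog_arm(
  steps=[
    [[-0.003, 0, 0], [0, 0, 0], 0.0854],
    [[-0.006, 0, 0], [0, 0, 0], 0.0854],
    [[-0.008, 0, 0], [0, 0, 0], 0.0854],
    [[-0.009, 0, 0], [0, 0, 0], 0.0854],
    [[-0.01, 0, 0], [0, 0, 0], 0.0854],
    [[-0.01, 0, 0], [0, 0, 0], 0.0854],
  ],
)

```text
t: 4.7
position: [0.5574, -0.0276, -0.0053]
tool_rot: [[-0.998, 0.067, 0.0], [0.067, 0.998, -0.0], [-0.0, -0.0, -1.0]]
force: [-0.9, -0.1, -1.0]
grip_width: 0.995
```

>>> jog_arm(
  steps=[
    [[-0.001, 0, 0], [0, 0, 0], 0.0854],
    [[-0.002, 0, 0], [0, 0, 0], 0.0854],
    [[-0.003, 0, 0], [0, 0, 0], 0.0854],
    [[-0.003, 0, 0], [0, 0, 0], 0.0854],
  ],
)

```text
t: 5.1
position: [0.5605, -0.0279, -0.0053]
tool_rot: [[-0.998, 0.067, 0.0], [0.067, 0.998, -0.0], [-0.0, -0.0, -1.0]]
force: [-0.8, -0.3, -1.5]
grip_width: 1.001
```

>>> jog_arm(
  steps=[
    [[-0.001, 0, 0], [0, 0, 0], 0.0854],
    [[-0.002, 0, 0], [0, 0, 0], 0.0854],
  ],
)

```text
t: 5.3
position: [0.5607, -0.0278, -0.0054]
tool_rot: [[-0.998, 0.067, -0.003], [0.067, 0.998, 0.0], [0.003, 0.0, -1.0]]
force: [-13.9, -1.3, 9.3]
grip_width: 1.001
```

>>> jog_arm(
  steps=[
    [[-0.001, 0, 0], [0, 0, 0], 0.0854],
    [[-0.002, 0, 0], [0, 0, 0], 0.0854],
  ],
)

```text
t: 5.5
position: [0.5607, -0.0278, -0.0055]
tool_rot: [[-0.998, 0.067, -0.006], [0.067, 0.998, 0.0], [0.006, 0.0, -1.0]]
force: [-23.4, -3.0, 17.4]
grip_width: 1.0
```

>>> jog_arm(
  steps=[
    [[0.006, 0, 0], [0, 0, 0], 0.0854],
    [[0.03, 0, 0], [0, 0, 0], 0.0854],
    [[0.06, 0, -0.02], [0, 0, 0], 0.0854],
    [[0.09, 0, -0.1], [0, 0, 0], 0.0854],
    [[0.12, 0, -0.2], [0, 0, 0], 0.0854],
    [[0.15, 0, -0.28], [0, 0, 0], 0.0854],
    [[0.15, 0, -0.28], [0, 0, 0], 0.0854],
    [[0.15, 0, -0.28], [0, 0, 0], 0.0854],
    [[0.15, 0, -0.28], [0, 0, 0], 0.0854],
  ],
)

```text
t: 6.4
position: [0.4145, -0.018, 0.2785]
tool_rot: [[-0.998, 0.067, 0.005], [0.067, 0.998, -0.001], [-0.005, -0.001, -1.0]]
force: [0.7, -0.2, 0.3]
grip_width: 0.999
```

```bash
cat >> h.py <<'E'
def fencechk(c,d,box):
    W=cloud(c,d);u0,v0,u1,v1=box;P=W[v0:v1,u0:u1].reshape(-1,3); S=w2s(P)
    for y in range(-120,125,20):
        m=(abs(S[:,1]*1000-y)<10)&(P[:,2]>.011)&(P[:,2]<.022)&(S[:,0]>-.12)&(S[:,0]<-.003)
        if m.sum(): print(y,m.sum(),np.round(np.percentile(S[m,0]*1000,[1,99]),1))
E
python3 - <<'E'
from h import *
c,p,d=snap('wrist','w4'); delta(.42,-.03,.28,3.75)
W=cloud(c,d);m=(W[...,2]>.009)&(W[...,2]<.023);S=w2s(W);m&=(S[...,0]>-.13)&(S[...,0]<.0)&(abs(S[...,1])<.15)
vs,us=np.where(m); r,b=rect(S[m]); print(r)
fencechk(c,d,(150,150,500,400))
snap('top','t4')
E
```

```text
t 6.45 pos [ 0.4148 -0.018   0.2805] jaw 3.85 F [ 1.  -0.3  4. ] q [-11.   8. 101.   0.  71. -97.] w 1.003
shift [-0.0059 -0.0116  0.0005] rotvec [-0.0009  0.0078 -0.0017]
((-45.701568603515625, -2.8232421875), (91.39823150634766, 293.280517578125), 0.00019821917521767318)
-120 557 [-90.4  -4.8]
-100 560 [-90.6  -3.8]
-80 560 [-90.3  -4.4]
-60 556 [-90.5  -4.4]
-40 563 [-90.4  -4.5]
-20 557 [-90.3  -4.3]
0 562 [-90.3  -4.6]
20 562 [-90.5  -4.4]
40 559 [-90.2  -4.6]
60 562 [-90.3  -4.4]
80 568 [-90.6  -4.6]
100 553 [-90.3  -4.7]
120 78 [-90.   -7.6]
```

View pics/w4.png

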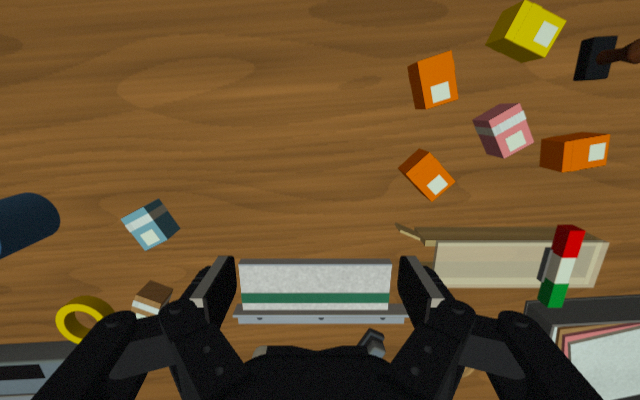

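View pics/t4.png

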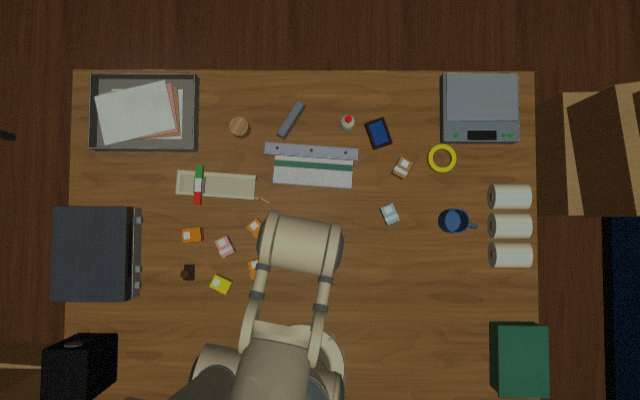

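```bash
cat >> h.py <<'E'
def pk(f,uv,h=25,lo=.03,hi=.055):
    c,p,d=load(f);W=cloud(c,d);u,v=uv
    m=comp(W,uv,(max(u-h,0),max(v-h,0),u+h,v+h),lo,hi);P=W[m]; r,b=rect(P[:,:2])
    (cx,cy),(a,bb),an=r
    b=np.array(b);e=[b[1]-b[0],b[2]-b[1]];L=max(e,key=np.linalg.norm);la=np.degrees(np.arctan2(L[1],L[0]))%180
    print(f,uv,m.sum(),'c',np.round([cx,cy],1),'size',np.round(sorted((a,bb)),1),'long axis from +x',round(la,1),'jaw',round(-la,1),round(180-la,1) if 1 else '','top z',round(np.median(P[:,2]),4),'st',np.round(w2s(np.array([cx,cy])/1000)*1000,1))
E
python3 - <<'E'
from h import *
pk('w4',(150,225),40); pk('t4',(389,214),16); pk('w4',(503,130),40)
pk('t4',(402,167),16);pk('t4',(224,246),16)
E
```

```text
w4 (150, 225) 1260 c [ 482.9 -275.3] size [45.2 57.8] long axis from +x 23.1 jaw -23.1 156.9 top z 0.0426 st [-162.  -260.5]
t4 (389, 214) 259 c [ 485.1 -274.9] size [43.  57.9] long axis from +x 22.5 jaw -22.5 157.5 top z 0.0405 st [-159.9 -259.9]
w4 (503, 130) 1744 c [378.3 237.9] size [43.4 58.5] long axis from +x 27.7 jaw -27.7 152.3 top z 0.0426 st [-300.   244.8]
t4 (402, 167) 262 c [ 630.2 -314.1] size [42.8 58.1] long axis from +x 151.5 jaw -151.5 28.5 top z 0.0411 st [ -12.5 -289.6]
t4 (224, 246) 265 c [380.9 239.1] size [43.6 57.2] long axis from +x 26.9 jaw -26.9 153.1 top z 0.0415 st [-297.4  246.2]
```

```bash
python3 - <<'E'
from h import *
delta(.484,-.275,.12,156.9)
E
```

```text
t 6.5 pos [ 0.4154 -0.0181  0.2781] jaw 3.86 F [ 0.1 -0.3 -1.2] q [-11.   8. 101.   0.  71. -97.] w 1.003
shift [-0.0846 -0.2515  0.1589] rotvec [0.0092 0.0033 2.671 ]
```

>>> jog_arm(
  steps=[
    [[-0.085, -0.25, 0.1], [0.009, 0.003, 2.671], 0.0854],
    [[-0.085, -0.25, 0.1], [0.009, 0.003, 2.671], 0.0854],
    [[-0.085, -0.25, 0.1], [0.009, 0.003, 2.671], 0.0854],
    [[-0.085, -0.25, 0.1], [0.009, 0.003, 2.671], 0.0854],
    [[-0.085, -0.25, 0.1], [0.009, 0.003, 2.671], 0.0854],
    [[-0.085, -0.25, 0.1], [0.009, 0.003, 2.671], 0.0854],
    [[-0.085, -0.25, 0.1], [0.009, 0.003, 2.671], 0.0854],
    [[-0.085, -0.25, 0.1], [0.009, 0.003, 2.671], 0.0854],
    [[-0.085, -0.25, 0.1], [0.009, 0.003, 2.671], 0.0854],
    [[-0.085, -0.25, 0.1], [0.009, 0.003, 2.671], 0.0854],
  ],
)

```text
t: 7.5
position: [0.4825, -0.2732, 0.1735]
tool_rot: [[0.003, 1.0, -0.005], [1.0, -0.003, -0.001], [-0.002, -0.005, -1.0]]
force: [-0.1, 0.1, -0.7]
grip_width: 1.002
```

```bash
python3 - <<'E'
from h import *
delta(.484,-.275,.12,156.9)
E
```

```text
t 7.5 pos [ 0.4825 -0.2732  0.1735] jaw 90.18 F [-0.1  0.1 -0.7] q [-36.  26.  91.  -0.  63. -35.] w 1.002
shift [-0.0017  0.0018  0.0535] rotvec [-0.0036  0.0043  1.1646]
```

>>> jog_arm(
  steps=[
    [[-0.002, 0.002, 0.03], [-0.0036, 0.0043, 1.165], 0.0854],
    [[-0.002, 0.002, 0.03], [-0.0036, 0.0043, 1.165], 0.0854],
    [[-0.002, 0.002, 0.03], [-0.0036, 0.0043, 1.165], 0.0854],
    [[-0.002, 0.002, 0.03], [-0.0036, 0.0043, 1.165], 0.0854],
    [[-0.002, 0.002, 0.03], [-0.0036, 0.0043, 1.165], 0.0854],
    [[-0.002, 0.002, 0.03], [-0.0036, 0.0043, 1.165], 0.0854],
    [[-0.002, 0.002, 0.03], [-0.0036, 0.0043, 1.165], 0.0854],
    [[-0.002, 0.002, 0.03], [-0.0036, 0.0043, 1.165], 0.0854],
    [[-0.002, 0.002, 0.03], [-0.0036, 0.0043, 1.165], 0.0854],
  ],
)

```text
t: 8.4
position: [0.4843, -0.2751, 0.1437]
tool_rot: [[0.918, 0.396, 0.0], [0.396, -0.918, -0.0], [0.0, 0.0, -1.0]]
force: [-0.3, 0.0, -0.2]
grip_width: 0.997
```

```bash
python3 - <<'E'
from h import *
c,p,d=snap('wrist','w5')
delta(.484,-.275,.014,156.9)
E
```

```text
t 8.45 pos [ 0.4843 -0.2751  0.1439] jaw 156.41 F [-0.4 -0.2 -0.6] q [-36.  29.  93.   0.  59.  31.] w 1.002
shift [-0.0003 -0.0003  0.1299] rotvec [ 0.0001 -0.0001  0.0085]
```

View pics/w5.png

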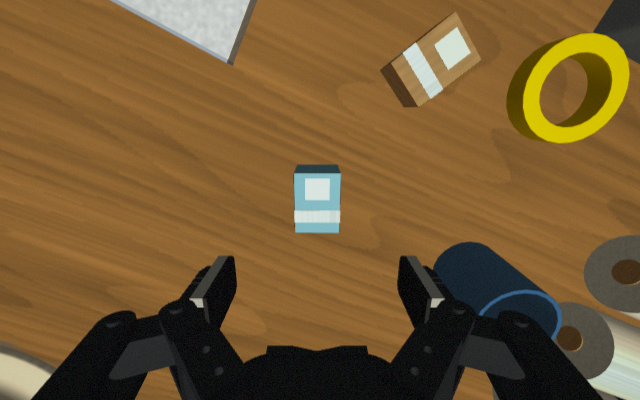

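```bash
python3 - <<'E'
from h import *
pk('w5',(317,200),60); pk('w5',(435,60),60)
E
```

```text
w5 (317, 200) 2887 c [ 484.2 -276. ] size [42.1 58.8] long axis from +x 23.0 jaw -23.0 157.0 top z 0.0429 st [-160.7 -261. ]
w5 (435, 60) 4607 c [ 629.1 -315. ] size [42.5 58.5] long axis from +x 151.0 jaw -151.0 29.0 top z 0.0428 st [ -13.6 -290.5]
```

>>> jog_arm(
  steps=[
    [[0, 0, 0.04], [0, 0, 0.008], 0.0854],
    [[0, 0, 0.08], [0, 0, 0.008], 0.0854],
    [[0, 0, 0.11], [0, 0, 0.008], 0.0854],
    [[0, 0, 0.13], [0, 0, 0.008], 0.0854],
    [[0, 0, 0.13], [0, 0, 0.008], 0.0854],
  ],
)

```text
t: 8.95
position: [0.4831, -0.2743, 0.012]
tool_rot: [[0.919, 0.394, -0.003], [0.394, -0.919, 0.002], [-0.002, -0.003, -1.0]]
force: [0.4, -0.2, -0.6]
grip_width: 0.997
```

>>> jog_arm(
  steps=[
    [[0, 0, 0], [0, 0, 0], 0.03],
    [[0, 0, 0], [0, 0, 0], 0.03],
    [[0, 0, 0], [0, 0, 0], 0.03],
    [[0, 0, 0], [0, 0, 0], 0.03],
    [[0, 0, 0], [0, 0, 0], 0.03],
    [[0, 0, 0], [0, 0, 0], 0.03],
    [[0, 0, 0], [0, 0, 0], 0.03],
    [[0, 0, 0], [0, 0, 0], 0.03],
  ],
  squeeze=50,
)

```text
t: 9.75
position: [0.4851, -0.2757, 0.016]
tool_rot: [[0.92, 0.391, 0.002], [0.391, -0.92, -0.002], [0.002, 0.003, -1.0]]
force: [-1.2, -0.8, 8.7]
grip_width: 0.48
```

>>> jog_arm(
  steps=[
    [[0, 0, -0.01], [0, 0, 0], 0.03],
    [[0, 0, -0.03], [0, 0, 0], 0.03],
    [[0, 0, -0.03], [0, 0, 0], 0.03],
  ],
)

```text
t: 10.05
position: [0.4856, -0.276, 0.0474]
tool_rot: [[0.92, 0.391, 0.004], [0.391, -0.92, -0.003], [0.002, 0.004, -1.0]]
force: [-0.3, 0.8, -1.3]
grip_width: 0.483
```

```bash
python3 - <<'E'
from h import *
sd(-.113,.06,.046,93.75)
E
```

```text
station now [-0.1593 -0.261 ]
t 10.05 pos [ 0.4856 -0.276   0.0474] jaw 156.99 F [-0.3  0.8 -1.3] q [-36.  37.  97.  -0.  46.  31.] w 0.483
shift [ 0.1858 -0.2658  0.0008] rotvec [ 0.005   0.     -1.1038]
```

>>> jog_arm(
  steps=[
    [[0.186, -0.266, 0.001], [0.005, 0, -1.104], 0.03],
    [[0.186, -0.266, 0.001], [0.005, 0, -1.104], 0.03],
    [[0.186, -0.266, 0.001], [0.005, 0, -1.104], 0.03],
    [[0.186, -0.266, 0.001], [0.005, 0, -1.104], 0.03],
    [[0.186, -0.266, 0.001], [0.005, 0, -1.104], 0.03],
    [[0.186, -0.266, 0.001], [0.005, 0, -1.104], 0.03],
    [[0.186, -0.266, 0.001], [0.005, 0, -1.104], 0.03],
    [[0.186, -0.266, 0.001], [0.005, 0, -1.104], 0.03],
    [[0.186, -0.266, 0.001], [0.005, 0, -1.104], 0.03],
    [[0.186, -0.266, 0.001], [0.005, 0, -1.104], 0.03],
  ],
)

```text
t: 11.05
position: [0.5517, 0.042, 0.0436]
tool_rot: [[0.068, 0.998, -0.003], [0.998, -0.068, 0.002], [0.002, -0.003, -1.0]]
force: [-0.3, -0.5, -1.3]
grip_width: 0.481
```

```bash
python3 - <<'E'
from h import *
sd(-.113,.06,.016,93.75)
snap('wrist','w6')
E
```

```text
station now [-0.1141  0.0607]
t 11.05 pos [0.5517 0.042  0.0436] jaw 93.89 F [-0.3 -0.5 -1.3] q [-2. 37. 97.  0. 46.  2.] w 0.481
shift [-0.0007  0.0012  0.0276] rotvec [-0.0033 -0.002  -0.0024]
```

View pics/w6.png

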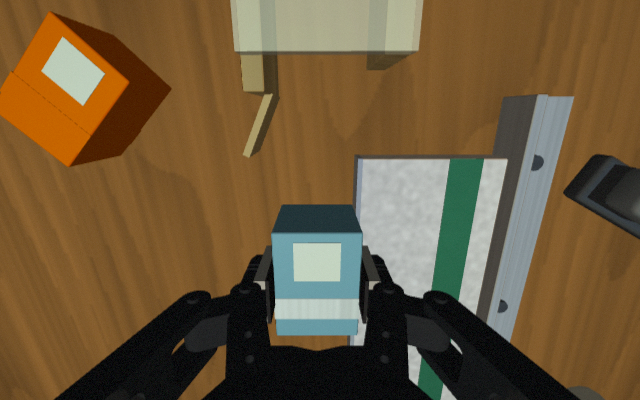

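>>> jog_arm(
  steps=[
    [[0, 0.001, 0.01], [0, 0, 0], 0.03],
    [[0, 0.001, 0.02], [0, 0, 0], 0.03],
    [[0, 0.001, 0.027], [0, 0, 0], 0.03],
    [[0, 0.001, 0.027], [0, 0, 0], 0.03],
  ],
)

```text
t: 11.5
position: [0.5523, 0.0419, 0.0164]
tool_rot: [[0.066, 0.998, -0.004], [0.998, -0.066, 0.002], [0.002, -0.004, -1.0]]
force: [-2.7, -2.2, 10.7]
grip_width: 0.484
```

```bash
python3 - <<'E'
from h import *
sd(-.113,.06,.016,93.75)
E
```

```text
station now [-0.1135  0.0606]
t 11.5 pos [0.5523 0.0419 0.0164] jaw 93.8 F [-2.7 -2.2 10.7] q [-2. 40. 98.  0. 42.  2.] w 0.484
shift [-0.0006  0.0005  0.0004] rotvec [-0.0039 -0.0018 -0.0008]
```

>>> jog_arm(
  steps=[
    [[0, 0, 0], [0, 0, 0], 0.06],
    [[0, 0, 0], [0, 0, 0], 0.06],
    [[0, 0, 0], [0, 0, 0], 0.06],
    [[0, 0, -0.03], [0, 0, 0], 0.06],
    [[0, 0, -0.07], [0, 0, 0], 0.06],
    [[-0.08, 0, -0.07], [0, 0, 0], 0.0],
    [[-0.08, 0, -0.07], [0, 0, 0], 0.0],
    [[-0.08, 0, -0.07], [0, 0, 0], 0.0],
    [[-0.08, 0, -0.07], [0, 0, 0], 0.0],
    [[-0.08, 0, -0.07], [0, 0, 0], 0.0],
  ],
)

```text
t: 12.5
position: [0.5476, -0.037, 0.0862]
tool_rot: [[0.065, 0.998, -0.004], [0.998, -0.065, 0.003], [0.002, -0.004, -1.0]]
force: [-0.1, -0.4, 0.4]
grip_width: -0.002
```

```bash
python3 - <<'E'
from h import *
sd(-.112,-.02,.014,93.75)
c,p,d=snap('wrist','w7')
E
```

```text
station now [-0.1131 -0.0185]
t 12.5 pos [ 0.5476 -0.037   0.0862] jaw 93.74 F [-0.1 -0.4  0.4] q [-10.  33.  96.   0.  51.  -7.] w -0.002
shift [-0.0017  0.0013  0.0722] rotvec [-0.0038 -0.0023  0.0001]
```

View pics/w7.png

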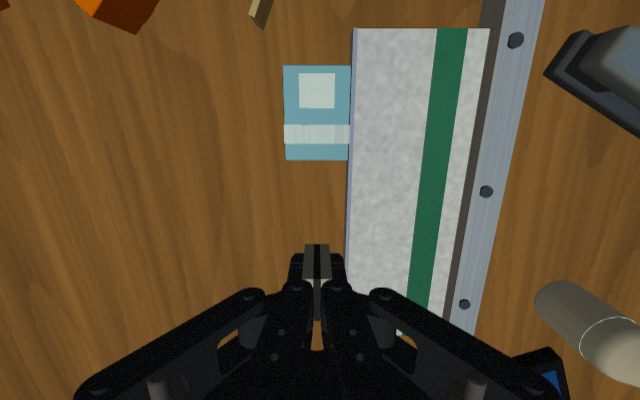

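>>> jog_arm(
  steps=[
    [[0, 0.001, 0.04], [-0.004, -0.002, 0], 0],
    [[0, 0.001, 0.072], [-0.004, -0.002, 0], 0],
    [[0, 0.001, 0.072], [-0.004, -0.002, 0], 0],
    [[0.02, 0.001, 0.072], [-0.004, -0.002, 0], 0],
    [[0.035, 0.001, 0.072], [-0.004, -0.002, 0], 0],
    [[0.045, 0.001, 0.072], [-0.004, -0.002, 0], 0],
    [[0.055, 0.001, 0.072], [-0.004, -0.002, 0], 0],
    [[0.065, 0.001, 0.072], [-0.004, -0.002, 0], 0],
    [[0.075, 0.001, 0.072], [-0.004, -0.002, 0], 0],
    [[0.085, 0.001, 0.072], [-0.004, -0.002, 0], 0],
  ],
)

```text
t: 13.55
position: [0.5541, 0.0479, 0.0147]
tool_rot: [[0.066, 0.998, 0.001], [0.998, -0.066, -0.0], [0.0, 0.001, -1.0]]
force: [0.0, -1.1, 1.2]
grip_width: -0.001
```

```bash
python3 - <<'E'
from h import *
sd(-.112,.145,.014,93.75)
c,p,d=snap('wrist','w8')
E
```

```text
station now [-0.1121  0.0667]
t 13.55 pos [0.5541 0.0479 0.0147] jaw 93.76 F [ 0.  -1.1  1.2] q [-1. 40. 98. -0. 42.  3.] w -0.001
shift [0.0783 0.0001 0.0007] rotvec [ 0.0007 -0.     -0.0002]
```

View pics/w8.png

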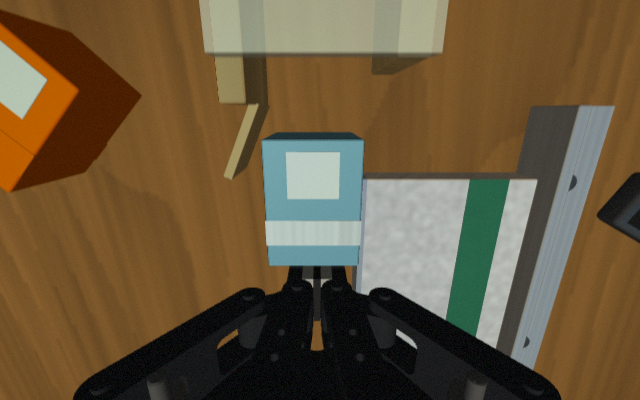

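Straight along the fence. Continue pushing.

>>> jog_arm(
  steps=[
    [[0.01, 0, 0], [0, 0, 0], 0],
    [[0.02, 0, 0], [0, 0, 0], 0],
    [[0.03, 0, 0], [0, 0, 0], 0],
    [[0.04, 0, 0], [0, 0, 0], 0],
    [[0.05, 0, 0], [0, 0, 0], 0],
    [[0.06, 0, 0], [0, 0, 0], 0],
    [[0.068, 0, 0], [0, 0, 0], 0],
    [[0.076, 0, 0], [0, 0, 0], 0],
    [[0.08, 0, 0], [0, 0, 0], 0],
    [[0.08, 0, 0], [0, 0, 0], 0],
  ],
)

```text
t: 14.6
position: [0.5593, 0.1276, 0.0146]
tool_rot: [[0.065, 0.998, 0.001], [0.998, -0.065, 0.0], [0.0, 0.001, -1.0]]
force: [-0.2, 0.1, -0.2]
grip_width: 0.001
```

```bash
python3 - <<'E'
from h import *
sd(-.112,-.06,.12,93.75)
c,p,d=snap('wrist','w9')
E
```

```text
station now [-0.1121  0.1466]
t 14.6 pos [0.5593 0.1276 0.0146] jaw 93.73 F [-0.2  0.1 -0.2] q [ 7. 41. 95.  0. 44. 11.] w 0.001
shift [-2.066e-01  1.000e-04 -1.054e-01] rotvec [ 0.0008 -0.0002  0.0004]
```

View pics/w9.png

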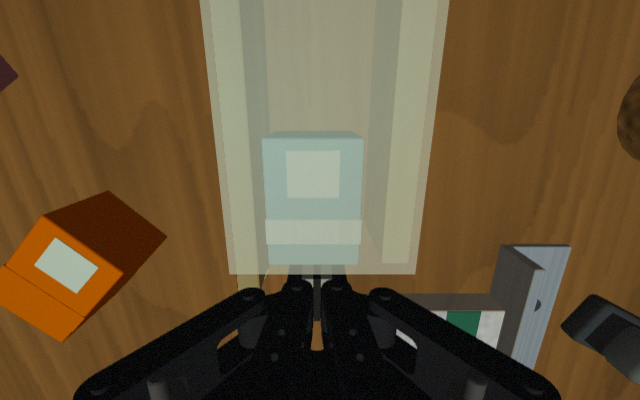

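>>> jog_arm(
  steps=[
    [[-0.03, 0, 0], [0, 0, 0], 0],
    [[-0.06, 0, -0.04], [0, 0, 0], 0],
    [[-0.1, 0, -0.08], [0, 0, 0], 0.05],
    [[-0.15, 0, -0.12], [0, 0, 0], 0.0854],
    [[-0.2, 0, -0.12], [0, 0, -0.1], 0.0854],
    [[-0.25, 0, -0.12], [0, 0, -0.25], 0.0854],
    [[-0.3, 0, -0.12], [0, 0, -0.4], 0.0854],
    [[-0.35, 0, -0.12], [0, 0, -0.55], 0.0854],
    [[-0.4, 0, -0.12], [0, 0, -0.7], 0.0854],
    [[-0.4, 0.03, -0.12], [0, 0, -0.85], 0.0854],
  ],
)

```text
t: 15.65
position: [0.5599, -0.2764, 0.1346]
tool_rot: [[-0.664, 0.748, -0.002], [0.748, 0.664, 0.001], [0.002, -0.001, -1.0]]
force: [0.8, 1.1, -0.4]
grip_width: 1.002
```

```bash
python3 - <<'E'
from h import *
delta(.6295,-.3145,.14,29)
E
```

```text
t 15.65 pos [ 0.5599 -0.2764  0.1346] jaw 48.42 F [ 0.8  1.1 -0.4] q [-32.  34.  83.  -0.  63. -73.] w 1.002
shift [-0.0747  0.0268 -0.0056] rotvec [-3.000e-04 -2.100e-03 -3.389e-01]
```

>>> jog_arm(
  steps=[
    [[-0.04, 0.02, -0.005], [0, 0, -0.15], 0.0854],
    [[-0.074, 0.027, -0.005], [0, -0.002, -0.339], 0.0854],
    [[-0.074, 0.027, -0.005], [0, -0.002, -0.339], 0.0854],
    [[-0.074, 0.027, -0.005], [0, -0.002, -0.339], 0.0854],
    [[-0.074, 0.027, -0.005], [0, -0.002, -0.339], 0.0854],
  ],
)

```text
t: 16.15
position: [0.6314, -0.3115, 0.1394]
tool_rot: [[-0.872, 0.489, 0.001], [0.489, 0.872, -0.001], [-0.002, 0.0, -1.0]]
force: [-0.2, -0.3, -0.0]
grip_width: 1.001
```

```bash
python3 - <<'E'
from h import *
c,p,d=snap('wrist','w10')
delta(.6295,-.3145,.014,29)
E
```

```text
t 16.2 pos [ 0.6314 -0.3114  0.1396] jaw 29.28 F [0.7 0.4 0.7] q [-31.  40.  70.   0.  70. -92.] w 0.999
shift [ 0.0004 -0.0036  0.1256] rotvec [-0.      0.0018 -0.0049]
```

View pics/w10.png

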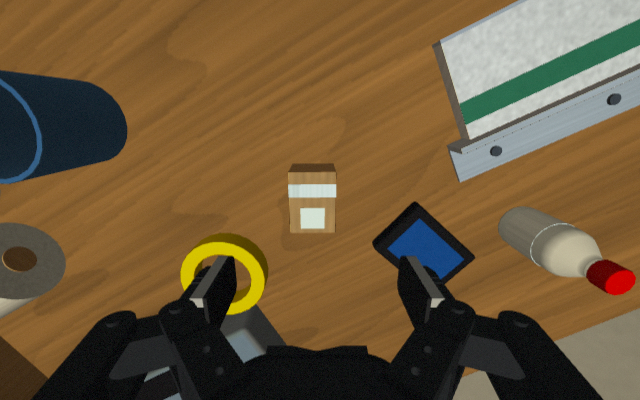

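```bash
python3 - <<'E'
from h import *
pk('w10',(312,205),60)
E
```

```text
w10 (312, 205) 2985 c [ 628.6 -315.3] size [42.1 58.7] long axis from +x 151.5 jaw -151.5 28.5 top z 0.0428 st [ -14.  -290.8]
```

>>> jog_arm(
  steps=[
    [[0, -0.004, 0.04], [0, 0.002, -0.005], 0.0854],
    [[0, -0.004, 0.08], [0, 0.002, -0.005], 0.0854],
    [[0, -0.004, 0.11], [0, 0.002, -0.005], 0.0854],
    [[0, -0.004, 0.125], [0, 0.002, -0.005], 0.0854],
    [[0, -0.004, 0.125], [0, 0.002, -0.005], 0.0854],
  ],
)

```text
t: 16.7
position: [0.6293, -0.3146, 0.0131]
tool_rot: [[-0.875, 0.484, -0.002], [0.484, 0.875, 0.001], [0.003, 0.0, -1.0]]
force: [-0.6, 0.2, 1.3]
grip_width: 1.002
```

>>> jog_arm(
  steps=[
    [[0, 0, 0], [0, 0, 0], 0.03],
    [[0, 0, 0], [0, 0, 0], 0.03],
    [[0, 0, 0], [0, 0, 0], 0.03],
    [[0, 0, 0], [0, 0, 0], 0.03],
    [[0, 0, 0], [0, 0, 0], 0.03],
    [[0, 0, 0], [0, 0, 0], 0.03],
    [[0, 0, 0], [0, 0, 0], 0.03],
    [[0, 0, -0.01], [0, 0, 0], 0.03],
    [[0, 0, -0.03], [0, 0, 0], 0.03],
    [[0, 0, -0.03], [0, 0, 0], 0.03],
  ],
  squeeze=50,
)

```text
t: 17.7
position: [0.6319, -0.3163, 0.0479]
tool_rot: [[-0.875, 0.483, 0.004], [0.483, 0.875, -0.003], [-0.005, -0.0, -1.0]]
force: [0.6, -0.1, -1.8]
grip_width: 0.481
```

```bash
python3 - <<'E'
from h import *
sd(-.16,-.2,.06,60)
sd(-.113,.055,.046,93.75)
E
```

```text
station now [-0.0106 -0.2916]
t 17.7 pos [ 0.6319 -0.3163  0.0479] jaw 28.9 F [ 0.6 -0.1 -1.8] q [-31.  45.  74.  -0.  60. -93.] w 0.481
shift [ 0.1741  0.0194 -0.0129] rotvec [0.0012 0.0051 0.5428]
station now [-0.0106 -0.2916]
t 17.7 pos [ 0.6319 -0.3163  0.0479] jaw 28.9 F [ 0.6 -0.1 -1.8] q [-31.  45.  74.  -0.  60. -93.] w 0.481
shift [0.24   0.2702 0.0007] rotvec [0.0027 0.0047 1.1318]
```

>>> jog_arm(
  steps=[
    [[0.174, 0.019, -0.013], [0.001, 0.005, 0.543], 0.03],
    [[0.174, 0.019, -0.013], [0.001, 0.005, 0.543], 0.03],
    [[0.174, 0.019, -0.013], [0.001, 0.005, 0.543], 0.03],
    [[0.174, 0.019, -0.013], [0.001, 0.005, 0.543], 0.03],
    [[0.24, 0.27, 0.001], [0.003, 0.005, 1.132], 0.03],
    [[0.24, 0.27, 0.001], [0.003, 0.005, 1.132], 0.03],
    [[0.24, 0.27, 0.001], [0.003, 0.005, 1.132], 0.03],
    [[0.24, 0.27, 0.001], [0.003, 0.005, 1.132], 0.03],
    [[0.24, 0.27, 0.001], [0.003, 0.005, 1.132], 0.03],
    [[0.24, 0.27, 0.001], [0.003, 0.005, 1.132], 0.03],
  ],
)

```text
t: 18.7
position: [0.5512, 0.0396, 0.0435]
tool_rot: [[0.068, 0.998, -0.004], [0.998, -0.068, 0.003], [0.002, -0.004, -1.0]]
force: [1.0, -0.0, -1.6]
grip_width: 0.484
```

```bash
python3 - <<'E'
from h import *
sd(-.113,.055,.016,93.75)
snap('wrist','w11')
E
```

```text
station now [-0.1145  0.0583]
t 18.7 pos [0.5512 0.0396 0.0435] jaw 93.88 F [ 1.  -0.  -1.6] q [-2. 37. 98.  0. 46.  2.] w 0.484
shift [-0.0033  0.0016  0.0275] rotvec [-0.0039 -0.0024 -0.0023]
```

View pics/w11.png

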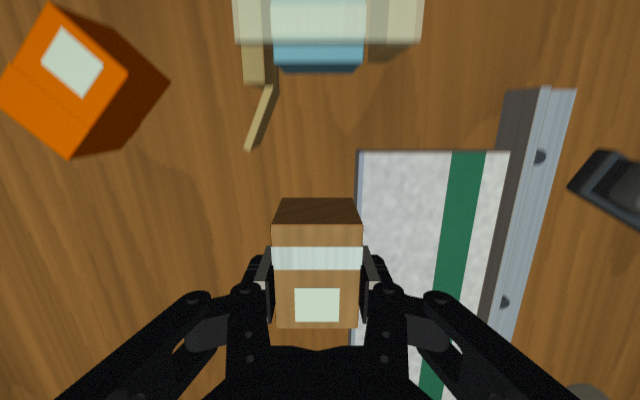

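>>> jog_arm(
  steps=[
    [[0, 0.001, 0.01], [0, 0, 0], 0.03],
    [[0, 0.001, 0.02], [0, 0, 0], 0.03],
    [[0, 0.001, 0.026], [0, 0, 0], 0.03],
    [[0, 0.001, 0.026], [0, 0, 0], 0.03],
    [[0, 0.001, 0.026], [0, 0, 0], 0.06],
    [[0, 0.001, 0.026], [0, 0, 0], 0.06],
    [[0, 0.001, 0.026], [0, 0, 0], 0.06],
    [[0, 0.001, 0], [0, 0, 0], 0.06],
    [[0, 0.001, -0.04], [0, 0, 0], 0.06],
  ],
)

```text
t: 19.65
position: [0.5505, 0.0366, 0.0825]
tool_rot: [[0.066, 0.998, -0.008], [0.998, -0.066, 0.003], [0.002, -0.009, -1.0]]
force: [1.1, -0.3, -0.2]
grip_width: 0.699
```

>>> jog_arm(
  steps=[
    [[-0.08, 0, 0], [0, 0, 0], 0],
    [[-0.08, 0, 0], [0, 0, 0], 0],
    [[-0.08, 0, 0], [0, 0, 0], 0],
    [[-0.08, 0, 0], [0, 0, 0], 0],
  ],
)

```text
t: 20.05
position: [0.5466, -0.0435, 0.0833]
tool_rot: [[0.067, 0.998, -0.004], [0.998, -0.067, 0.003], [0.002, -0.004, -1.0]]
force: [-0.2, 0.2, 0.6]
grip_width: 0.021
```

```bash
python3 - <<'E'
from h import *
sd(-.112,-.02,.014,93.75)
snap('wrist','w12')
E
```

```text
station now [-0.1136 -0.025 ]
t 20.05 pos [ 0.5466 -0.0435  0.0833] jaw 93.86 F [-0.2  0.2  0.6] q [-11.  33.  97.   0.  50.  -7.] w 0.021
shift [0.0048 0.0019 0.0693] rotvec [-0.0045 -0.0024 -0.0019]
```

View pics/w12.png

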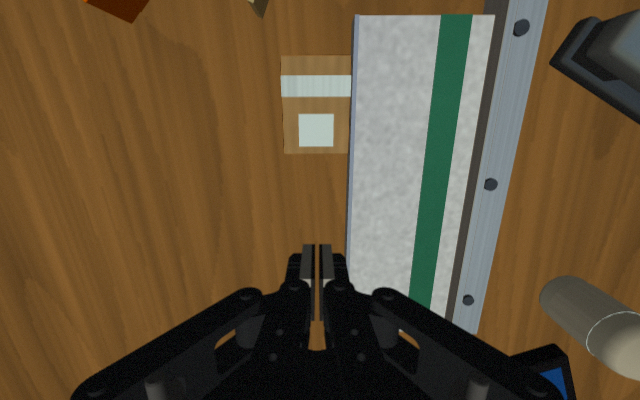

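>>> jog_arm(
  steps=[
    [[0, 0.002, 0.04], [-0.004, -0.002, -0.002], 0],
    [[0, 0.002, 0.07], [-0.004, -0.002, -0.002], 0],
    [[0, 0.002, 0.07], [-0.004, -0.002, -0.002], 0],
    [[0.02, 0.002, 0.07], [-0.004, -0.002, -0.002], 0],
    [[0.035, 0.002, 0.07], [-0.004, -0.002, -0.002], 0],
    [[0.045, 0.002, 0.07], [-0.004, -0.002, -0.002], 0],
    [[0.055, 0.002, 0.07], [-0.004, -0.002, -0.002], 0],
    [[0.065, 0.002, 0.07], [-0.004, -0.002, -0.002], 0],
    [[0.075, 0.002, 0.07], [-0.004, -0.002, -0.002], 0],
    [[0.085, 0.002, 0.07], [-0.004, -0.002, -0.002], 0],
  ],
)

```text
t: 21.1
position: [0.554, 0.0426, 0.0136]
tool_rot: [[0.064, 0.998, -0.0], [0.998, -0.064, 0.0], [0.0, -0.0, -1.0]]
force: [-0.1, -1.7, 1.4]
grip_width: 0.002
```

>>> jog_arm(
  steps=[
    [[0.01, 0, 0], [0, 0, 0], 0],
    [[0.02, 0, 0], [0, 0, 0], 0],
    [[0.03, 0, 0], [0, 0, 0], 0],
    [[0.04, 0, 0], [0, 0, 0], 0],
    [[0.05, 0, 0], [0, 0, 0], 0],
    [[0.06, 0, 0], [0, 0, 0], 0],
    [[0.07, 0, 0], [0, 0, 0], 0],
    [[0.08, 0, 0], [0, 0, 0], 0],
    [[0.086, 0, 0], [0, 0, 0], 0],
    [[0.086, 0, 0], [0, 0, 0], 0],
  ],
)

```text
t: 22.1
position: [0.5595, 0.1286, 0.0135]
tool_rot: [[0.063, 0.998, -0.0], [0.998, -0.063, 0.0], [0.0, -0.0, -1.0]]
force: [-0.4, -0.1, 0.0]
grip_width: 0.003
```

```bash
python3 - <<'E'
from h import *
sd(-.112,-.06,.12,93.75)
c,p,d=snap('wrist','w13')
E
```

```text
station now [-0.112   0.1476]
t 22.1 pos [0.5595 0.1286 0.0135] jaw 93.6 F [-0.4 -0.1  0. ] q [ 7. 41. 95.  0. 44. 11.] w 0.003
shift [-0.2076 -0.0006 -0.1066] rotvec [-0.0003 -0.0004  0.0026]
```

View pics/w13.png

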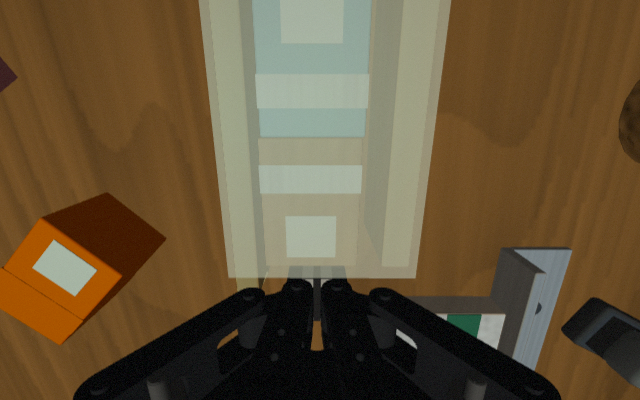

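>>> jog_arm(
  steps=[
    [[-0.03, 0, 0], [0, 0, 0], 0],
    [[-0.05, 0, -0.04], [0, 0, 0], 0],
    [[-0.05, 0, -0.08], [0, 0, 0], 0.05],
    [[-0.05, 0, -0.12], [0, 0, 0], 0.0854],
    [[-0.05, 0, -0.15], [0, 0, 0], 0.0854],
    [[-0.05, 0, -0.15], [0, 0, 0], 0.0854],
  ],
)

```text
t: 22.75
position: [0.5584, 0.0774, 0.1675]
tool_rot: [[0.064, 0.998, 0.006], [0.998, -0.064, 0.001], [0.001, 0.006, -1.0]]
force: [-0.4, 0.6, -1.2]
grip_width: 0.685
```

```bash
python3 - <<'E'
from h import *
delta(.380,.239,.16,152.7)
E
```

```text
t 22.75 pos [0.5584 0.0774 0.1675] jaw 93.68 F [-0.4  0.6 -1.2] q [ 2. 27. 91.  0. 62.  5.] w 0.685
shift [ 0.1498 -0.1884  0.0065] rotvec [ 0.0051 -0.004   1.0301]
```

>>> jog_arm(
  steps=[
    [[0.15, -0.188, 0.006], [0.005, -0.004, 1.03], 0.0854],
    [[0.15, -0.188, 0.006], [0.005, -0.004, 1.03], 0.0854],
    [[0.15, -0.188, 0.006], [0.005, -0.004, 1.03], 0.0854],
    [[0.15, -0.188, 0.006], [0.005, -0.004, 1.03], 0.0854],
    [[0.15, -0.188, 0.006], [0.005, -0.004, 1.03], 0.0854],
    [[0.15, -0.188, 0.006], [0.005, -0.004, 1.03], 0.0854],
    [[0.15, -0.188, 0.006], [0.005, -0.004, 1.03], 0.0854],
    [[0.15, -0.188, 0.006], [0.005, -0.004, 1.03], 0.0854],
    [[0.15, -0.188, 0.006], [0.005, -0.004, 1.03], 0.0854],
  ],
)

```text
t: 23.65
position: [0.3779, 0.2392, 0.1572]
tool_rot: [[0.889, 0.459, -0.007], [0.459, -0.889, -0.001], [-0.007, -0.003, -1.0]]
force: [0.7, -0.3, 0.4]
grip_width: 1.001
```

```bash
python3 - <<'E'
from h import *
c,p,d=snap('wrist','w14')
delta(.380,.239,.014,152.7)
E
```

```text
t 23.7 pos [0.378  0.2391 0.1572] jaw 152.59 F [ 0.8 -0.2  0.2] q [ 25.  20. 106.   0.  54.  87.] w 1.001
shift [0.0026 0.0014 0.1432] rotvec [-0.0028  0.0066  0.0019]
```

View pics/w14.png

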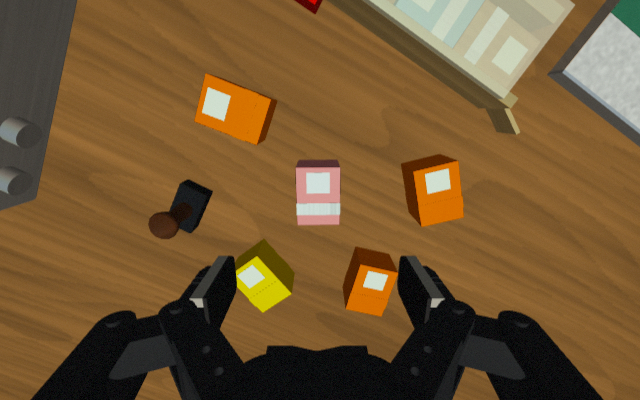

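```bash
python3 - <<'E'
from h import *
pk('w14',(318,195),50)
E
```

```text
w14 (318, 195) 2652 c [379.6 238.7] size [42.1 58.5] long axis from +x 27.6 jaw -27.6 152.4 top z 0.0429 st [-298.7  245.7]
```

>>> jog_arm(
  steps=[
    [[0.002, 0.001, 0.04], [-0.003, 0.006, 0], 0.0854],
    [[0.002, 0.001, 0.08], [-0.003, 0.006, 0], 0.0854],
    [[0.002, 0.001, 0.12], [-0.003, 0.006, 0], 0.0854],
    [[0.002, 0.001, 0.142], [-0.003, 0.006, 0], 0.0854],
    [[0.002, 0.001, 0.142], [-0.003, 0.006, 0], 0.0854],
    [[0.002, 0.001, 0.142], [-0.003, 0.006, 0], 0.0854],
  ],
)

```text
t: 24.3
position: [0.3795, 0.2392, 0.0158]
tool_rot: [[0.888, 0.46, -0.001], [0.46, -0.888, -0.001], [-0.001, 0.0, -1.0]]
force: [0.2, 0.2, 0.2]
grip_width: 1.002
```

>>> jog_arm(
  steps=[
    [[0, 0, 0], [0, 0, 0], 0.03],
    [[0, 0, 0], [0, 0, 0], 0.03],
    [[0, 0, 0], [0, 0, 0], 0.03],
    [[0, 0, 0], [0, 0, 0], 0.03],
    [[0, 0, 0], [0, 0, 0], 0.03],
    [[0, 0, 0], [0, 0, 0], 0.03],
    [[0, 0, 0], [0, 0, 0], 0.03],
    [[0, 0, -0.02], [0, 0, 0], 0.03],
    [[0, 0, -0.06], [0, 0, 0], 0.03],
    [[0, 0, -0.08], [0, 0, 0], 0.03],
  ],
  squeeze=60,
)

```text
t: 25.3
position: [0.3799, 0.2396, 0.0981]
tool_rot: [[0.888, 0.459, 0.002], [0.459, -0.888, 0.001], [0.002, 0.0, -1.0]]
force: [0.5, 0.1, -2.4]
grip_width: 0.481
```

```bash
python3 - <<'E'
from h import *
sd(-.114,.055,.096,93.75)
E
```

```text
station now [-0.2984  0.2466]
t 25.3 pos [0.3799 0.2396 0.0981] jaw 152.65 F [ 0.5  0.1 -2.4] q [ 25.  26. 110.  -0.  44.  87.] w 0.481
shift [0.0589 0.2594 0.0023] rotvec [ 0.0014 -0.0017 -1.028 ]
```

>>> jog_arm(
  steps=[
    [[0.059, 0.259, 0.02], [0, 0, -1.028], 0.03],
    [[0.059, 0.259, 0.02], [0, 0, -1.028], 0.03],
    [[0.059, 0.259, 0.02], [0, 0, -1.028], 0.03],
    [[0.059, 0.259, 0.02], [0, 0, -1.028], 0.03],
    [[0.059, 0.259, 0.02], [0, 0, -1.028], 0.03],
    [[0.059, 0.259, 0.02], [0, 0, -1.028], 0.03],
    [[0.059, 0.259, 0.02], [0, 0, -1.028], 0.03],
    [[0.059, 0.259, 0.02], [0, 0, -1.028], 0.03],
    [[0.059, 0.259, 0.03], [0, 0, -1.028], 0.03],
    [[0.059, 0.259, 0.05], [0, 0, -1.028], 0.03],
  ],
)

```text
t: 26.3
position: [0.5516, 0.0365, 0.0462]
tool_rot: [[0.068, 0.998, 0.003], [0.998, -0.068, -0.0], [-0.0, 0.003, -1.0]]
force: [-0.1, -0.3, -2.3]
grip_width: 0.479
```

```bash
python3 - <<'E'
from h import *
sd(-.113,.055,.017,93.75)
snap('wrist','w15')
E
```

```text
station now [-0.1139  0.0552]
t 26.3 pos [0.5516 0.0365 0.0462] jaw 93.92 F [-0.1 -0.3 -2.3] q [-2. 37. 98. -0. 45.  2.] w 0.479
shift [-0.0002  0.0008  0.0292] rotvec [ 0.0027  0.0001 -0.0029]
```

View pics/w15.png

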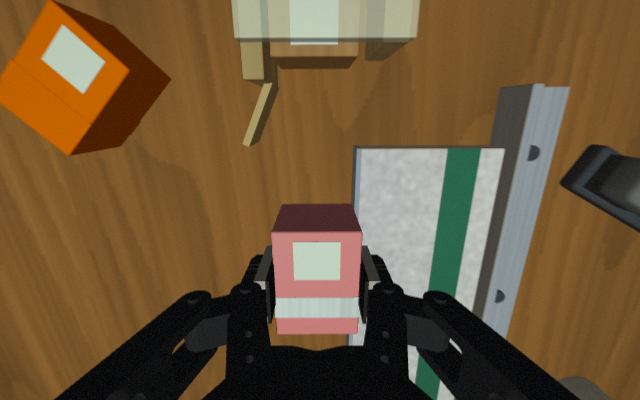

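>>> jog_arm(
  steps=[
    [[0, 0.001, 0.01], [0.003, 0, -0.003], 0.03],
    [[0, 0.001, 0.02], [0.003, 0, -0.003], 0.03],
    [[0, 0.001, 0.028], [0.003, 0, -0.003], 0.03],
    [[0, 0.001, 0.028], [0.003, 0, -0.003], 0.03],
    [[0, 0.001, 0.028], [0.003, 0, -0.003], 0.06],
    [[0, 0.001, 0.028], [0.003, 0, -0.003], 0.06],
    [[0, 0.001, 0.028], [0.003, 0, -0.003], 0.06],
    [[0, 0.001, 0], [0.003, 0, -0.003], 0.06],
    [[0, 0.001, -0.04], [0.003, 0, -0.003], 0.06],
  ],
)

```text
t: 27.25
position: [0.5507, 0.0364, 0.0851]
tool_rot: [[0.063, 0.998, -0.006], [0.998, -0.063, 0.0], [-0.0, -0.006, -1.0]]
force: [0.6, 0.5, 0.9]
grip_width: 0.704
```

>>> jog_arm(
  steps=[
    [[-0.08, 0, 0], [0, 0, 0], 0],
    [[-0.08, 0, 0], [0, 0, 0], 0],
    [[-0.08, 0, 0], [0, 0, 0], 0],
    [[-0.08, 0, 0], [0, 0, 0], 0],
  ],
)

```text
t: 27.65
position: [0.5468, -0.0439, 0.0859]
tool_rot: [[0.064, 0.998, -0.003], [0.998, -0.064, 0.0], [-0.0, -0.003, -1.0]]
force: [-0.3, 1.0, 0.4]
grip_width: 0.015
```

```bash
python3 - <<'E'
from h import *
sd(-.112,-.025,.014,93.75)
snap('wrist','w16')
E
```

```text
station now [-0.1133 -0.0253]
t 27.65 pos [ 0.5468 -0.0439  0.0859] jaw 93.68 F [-0.3  1.   0.4] q [-11.  33.  97.  -0.  51.  -7.] w 0.015
shift [0.0004 0.0015 0.0719] rotvec [-0.0026  0.0001  0.0013]
```

View pics/w16.png

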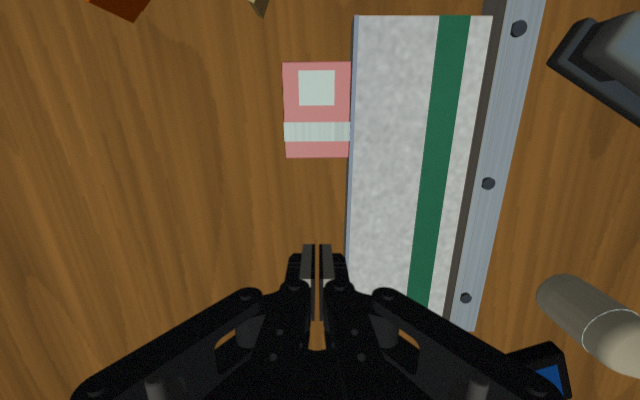

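>>> jog_arm(
  steps=[
    [[0, 0.0015, 0.04], [-0.003, 0, 0.001], 0],
    [[0, 0.0015, 0.071], [-0.003, 0, 0.001], 0],
    [[0, 0.0015, 0.071], [-0.003, 0, 0.001], 0],
    [[0.02, 0.0015, 0.071], [-0.003, 0, 0.001], 0],
    [[0.035, 0.0015, 0.071], [-0.003, 0, 0.001], 0],
    [[0.045, 0.0015, 0.071], [-0.003, 0, 0.001], 0],
    [[0.055, 0.0015, 0.071], [-0.003, 0, 0.001], 0],
    [[0.065, 0.0015, 0.071], [-0.003, 0, 0.001], 0],
    [[0.075, 0.0015, 0.071], [-0.003, 0, 0.001], 0],
    [[0.085, 0.0015, 0.071], [-0.003, 0, 0.001], 0],
  ],
)

```text
t: 28.7
position: [0.5536, 0.0419, 0.0148]
tool_rot: [[0.064, 0.998, 0.0], [0.998, -0.064, -0.0], [-0.0, 0.0, -1.0]]
force: [1.2, -3.2, 0.9]
grip_width: 0.002
```

>>> jog_arm(
  steps=[
    [[0.01, 0, 0], [0, 0, 0], 0],
    [[0.02, 0, 0], [0, 0, 0], 0],
    [[0.03, 0, 0], [0, 0, 0], 0],
    [[0.04, 0, 0], [0, 0, 0], 0],
    [[0.05, 0, 0], [0, 0, 0], 0],
    [[0.06, 0, 0], [0, 0, 0], 0],
    [[0.07, 0, 0], [0, 0, 0], 0],
    [[0.08, 0, 0], [0, 0, 0], 0],
    [[0.088, 0, 0], [0, 0, 0], 0],
    [[0.088, 0, 0], [0, 0, 0], 0],
  ],
)

```text
t: 29.7
position: [0.5592, 0.1303, 0.0147]
tool_rot: [[0.063, 0.998, 0.0], [0.998, -0.063, 0.0], [0.0, 0.0, -1.0]]
force: [0.0, -0.2, 0.4]
grip_width: -0.0
```

```bash
python3 - <<'E'
from h import *
sd(-.112,.05,.16,93.75)
c,p,d=snap('wrist','w17')
E
```

```text
station now [-0.1124  0.1493]
t 29.7 pos [0.5592 0.1303 0.0147] jaw 93.6 F [ 0.  -0.2  0.4] q [ 7. 41. 95.  0. 44. 11.] w -0.0
shift [-0.0992  0.0002 -0.1454] rotvec [ 0.0004 -0.0001  0.0027]
```

View pics/w17.png

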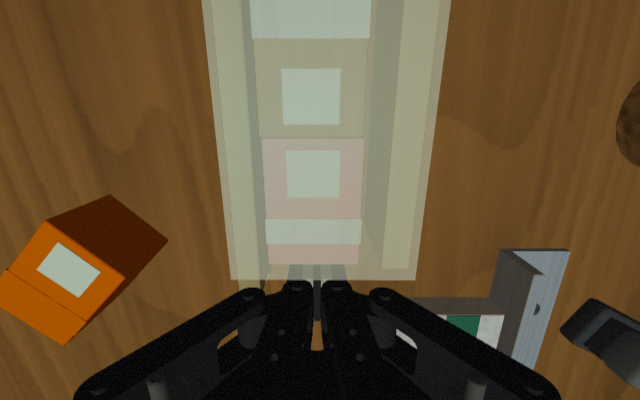

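>>> jog_arm(
  steps=[
    [[-0.03, 0, 0], [0, 0, 0], 0],
    [[-0.05, 0, -0.04], [0, 0, 0], 0],
    [[-0.05, 0, -0.08], [0, 0, -0.1], 0.04],
    [[-0.05, 0, -0.12], [0, 0, -0.25], 0.05],
    [[-0.05, 0, -0.16], [0, 0, -0.4], 0.05],
    [[-0.03, 0, -0.18], [0, 0, -0.55], 0.05],
    [[0.02, 0, -0.18], [0, 0, -0.7], 0.05],
    [[0.07, 0, -0.18], [0, 0, -0.85], 0.05],
    [[0.1, 0, -0.18], [0, 0, -1.0], 0.05],
    [[0.13, 0, -0.18], [0, 0, -1.15], 0.05],
  ],
)

```text
t: 30.75
position: [0.5671, 0.2604, 0.1946]
tool_rot: [[-0.888, 0.46, -0.0], [0.46, 0.888, -0.0], [-0.0, -0.0, -1.0]]
force: [-0.1, -0.0, 0.2]
grip_width: 0.584
```

```bash
python3 - <<'E'
from h import *
sd(-.135,.335,.20,3.75)
E
```

```text
station now [-0.1131  0.2796]
t 30.75 pos [0.5671 0.2604 0.1946] jaw 27.37 F [-0.1 -0.   0.2] q [ 19.  30.  80.  -0.  70. -43.] w 0.584
shift [ 0.0423  0.042  -0.0054] rotvec [-1.000e-04  0.000e+00 -4.123e-01]
```

>>> jog_arm(
  steps=[
    [[0.042, 0.042, -0.005], [0, 0, -0.15], 0.05],
    [[0.042, 0.042, -0.005], [0, 0, -0.3], 0.05],
    [[0.042, 0.042, -0.005], [0, 0, -0.412], 0.05],
    [[0.042, 0.042, -0.005], [0, 0, -0.412], 0.05],
    [[0.042, 0.042, -0.005], [0, 0, -0.412], 0.05],
  ],
)

```text
t: 31.25
position: [0.5497, 0.3152, 0.1995]
tool_rot: [[-0.997, 0.076, -0.0], [0.076, 0.997, -0.0], [0.0, -0.0, -1.0]]
force: [1.0, -0.0, -0.1]
grip_width: 0.585
```

```bash
python3 - <<'E'
from h import *
c,p,d=snap('wrist','w18')
W=cloud(c,d);S=w2s(W)
m=(W[...,2]>.075)&(W[...,2]<.09)&(abs(S[...,0]+.115)<.09)&(abs(S[...,1]-.335)<.03)
n,l,st,ce=cv2.connectedComponentsWithStats(m.astype(np.uint8));k=1+np.argmax(st[1:,4]);m=l==k
r,b=rect(S[m]);print(r,np.median(W[m][:,2]),m.sum()); print(ce[k])
sd(-.115,.335,.066,3.75)
E
```

```text
((-115.66158294677734, 333.22442626953125), (121.37374114990234, 20.62663459777832), 0.6249249577522278) 0.08195709722429911 2421
[317.26476663 209.02684841]
station now [-0.1338  0.333 ]
t 31.3 pos [0.5498 0.3151 0.1996] jaw 4.38 F [ 0.3 -0.3  0.1] q [ 24.  31.  78.  -0.  71. -61.] w 0.586
shift [-0.0188  0.0022  0.1336] rotvec [-0.0003 -0.     -0.0111]
```

View pics/w18.png

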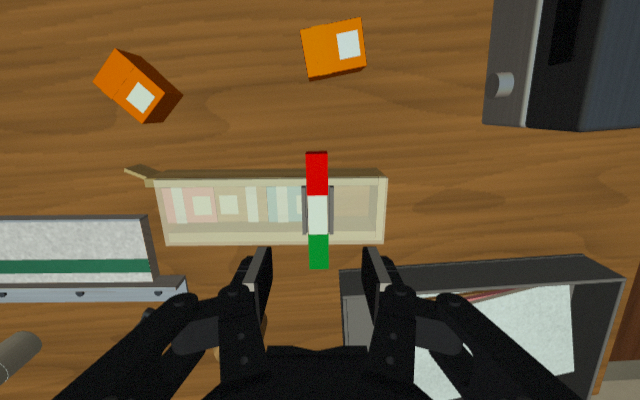

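```bash
python3 - <<'E'
from h import *
c,p,d=load('w18');W=cloud(c,d);S=w2s(W)*1000
cv2.imwrite('pics/w18c.png',np.clip(cv2.resize(p[140:280,255:385][:,:,::-1],None,fx=4.2,fy=4.2,interpolation=cv2.INTER_NEAREST)*1.0,0,255).astype('uint8'))
for v in (195,205,215,225): print(v,[(u,int(S[v,u,1]),int(W[v,u,2]*1000),int(p[v,u].mean())) for u in range(298,340)])
for u in (303,304,305,330,331,332): print(u,[(v,int(S[v,u,0]),int(W[v,u,2]*1000),int(p[v,u].mean())) for v in range(178,245,3)])
E
```

```text
195 [(298, 313, 58, 193), (299, 314, 58, 193), (300, 315, 58, 193), (301, 316, 67, 156), (302, 317, 67, 114), (303, 318, 66, 112), (304, 319, 67, 109), (305, 320, 65, 90), (306, 321, 60, 109), (307, 323, 82, 123), (308, 324, 82, 132), (309, 325, 81, 129), (310, 326, 81, 129), (311, 327, 81, 130), (312, 328, 81, 131), (313, 329, 81, 129), (314, 330, 81, 133), (315, 331, 81, 153), (316, 332, 81, 157), (317, 333, 82, 156), (318, 334, 82, 155), (319, 335, 81, 157), (320, 336, 81, 154), (321, 336, 81, 155), (322, 337, 81, 155), (323, 338, 80, 157), (324, 339, 82, 156), (325, 340, 82, 154), (326, 341, 82, 150), (327, 342, 80, 120), (328, 344, 62, 111), (329, 345, 61, 95), (330, 346, 68, 107), (331, 347, 67, 107), (332, 348, 67, 111), (333, 349, 66, 123), (334, 351, 57, 163), (335, 352, 58, 166), (336, 353, 59, 167), (337, 354, 59, 166), (338, 355, 57, 167), (339, 356, 58, 165)]
205 [(298, 312, 58, 200), (299, 313, 58, 199), (300, 314, 58, 199), (301, 315, 58, 178), (302, 317, 67, 116), (303, 318, 67, 111), (304, 319, 68, 109), (305, 320, 68, 90), (306, 321, 62, 107), (307, 323, 80, 125), (
[... 4744 characters left out ...]
7, 109), (220, -104, 68, 108), (223, -100, 67, 109), (226, -97, 67, 109), (229, -94, 68, 108), (232, -90, 68, 108), (235, -82, 58, 172), (238, -79, 58, 177), (241, -75, 58, 168), (244, -43, 1, 134)]
332 [(178, -147, 58, 141), (181, -144, 58, 180), (184, -141, 59, 178), (187, -140, 67, 83), (190, -136, 67, 108), (193, -134, 68, 110), (196, -130, 69, 110), (199, -127, 66, 109), (202, -124, 69, 111), (205, -120, 67, 109), (208, -117, 66, 107), (211, -114, 68, 109), (214, -111, 68, 108), (217, -107, 68, 107), (220, -104, 68, 108), (223, -100, 67, 109), (226, -97, 68, 108), (229, -94, 69, 110), (232, -91, 68, 108), (235, -82, 58, 174), (238, -78, 57, 179), (241, -76, 59, 166), (244, -43, 0, 134)]
```

View pics/w18c.png

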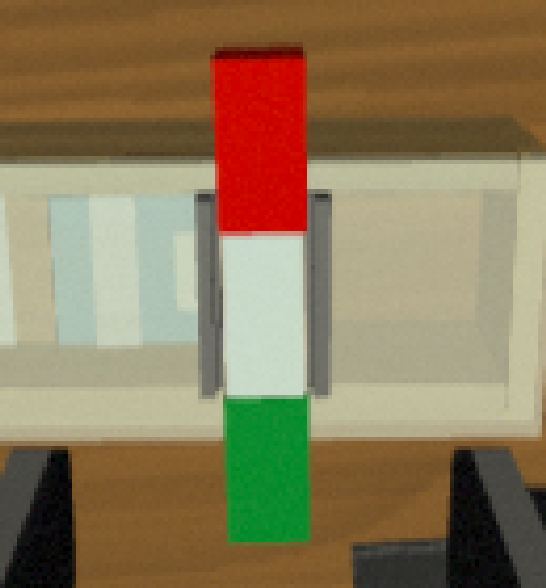

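>>> jog_arm(
  steps=[
    [[-0.0185, 0.0005, 0.04], [0, 0, -0.011], 0.05],
    [[-0.0185, 0.0005, 0.08], [0, 0, -0.011], 0.05],
    [[-0.0185, 0.0005, 0.11], [0, 0, -0.011], 0.05],
    [[-0.0185, 0.0005, 0.125], [0, 0, -0.011], 0.05],
    [[-0.0185, 0.0005, 0.13], [0, 0, -0.011], 0.05],
    [[-0.0185, 0.0005, 0.13], [0, 0, -0.011], 0.05],
  ],
)

```text
t: 31.9
position: [0.5686, 0.3146, 0.0701]
tool_rot: [[-0.998, 0.062, 0.0], [0.062, 0.998, -0.0], [-0.0, -0.0, -1.0]]
force: [0.6, -0.0, 0.4]
grip_width: 0.586
```

```bash
python3 - <<'E'
from h import *
c,p,d=snap('scene','s19')
sd(-.115,.3333,.067,3.75)
cv2.imwrite('pics/s19c.png',cv2.resize(p[200:360,300:460][:,:,::-1],None,fx=3.7,fy=3.7,interpolation=2))
E
```

```text
station now [-0.1148  0.3341]
t 31.95 pos [0.5689 0.3149 0.0708] jaw 3.56 F [-0.3  0.5  0.7] q [ 24.  40.  82.  -0.  57. -63.] w 0.586
shift [ 0.0003 -0.0008  0.0038] rotvec [0.0005 0.0016 0.0033]
```

View pics/s19c.png

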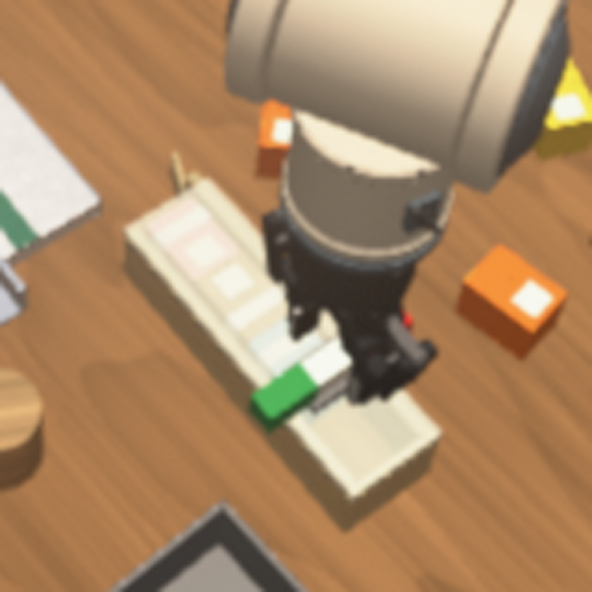

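Straddling the marker. Lower the last 4 mm and close.

>>> jog_arm(
  steps=[
    [[0, 0, 0.004], [0, 0.0015, 0.003], 0.05],
    [[0, 0, 0.004], [0, 0.0015, 0.003], 0.03],
    [[0, 0, 0.004], [0, 0.0015, 0.003], 0.02],
    [[0, 0, 0.004], [0, 0.0015, 0.003], 0.01],
    [[0, 0, 0.004], [0, 0.0015, 0.003], 0.01],
    [[0, 0, 0.004], [0, 0.0015, 0.003], 0.01],
    [[0, 0, 0.004], [0, 0.0015, 0.003], 0.01],
  ],
  squeeze=60,
)

```text
t: 32.65
position: [0.5692, 0.3152, 0.0673]
tool_rot: [[-0.998, 0.064, 0.001], [0.064, 0.998, 0.001], [-0.001, 0.001, -1.0]]
force: [-0.3, -0.2, 13.7]
grip_width: 0.215
```

```bash
python3 - <<'E'
from h import *
sd(-.115,.3333,.067,3.75)
E
```

```text
station now [-0.1145  0.3345]
t 32.65 pos [0.5692 0.3152 0.0673] jaw 3.69 F [-0.3 -0.2 13.7] q [ 24.  41.  82.   0.  57. -63.] w 0.215
shift [ 0.0005 -0.0012  0.0003] rotvec [0.0011 0.0013 0.0011]
```

>>> jog_arm(
  steps=[
    [[0, 0, -0.005], [0, 0, 0], 0.01],
    [[0, 0, -0.015], [0, 0, 0], 0.01],
    [[0, 0, -0.03], [0, 0, 0], 0.01],
    [[0, 0, -0.045], [0, 0, 0], 0.01],
    [[0, 0, -0.045], [0, 0, 0], 0.01],
  ],
)

```text
t: 33.15
position: [0.5696, 0.3153, 0.1137]
tool_rot: [[-0.998, 0.064, 0.003], [0.064, 0.998, 0.002], [-0.002, 0.002, -1.0]]
force: [-0.3, 0.5, -0.5]
grip_width: 0.215
```

```bash
python3 - <<'E'
from h import *
c,p,d=snap('wrist','w20')
sd(-.115,.3333,.112,183.75)
E
```

```text
station now [-0.1146  0.3343]
t 33.2 pos [0.5691 0.3151 0.1124] jaw 3.69 F [-0.  -1.2 -0. ] q [ 24.  37.  80.   0.  62. -63.] w 0.215
shift [ 0.0004 -0.001   0.0004] rotvec [-1.8000e-03  1.7000e-03 -3.1405e+00]
```

View pics/w20.png

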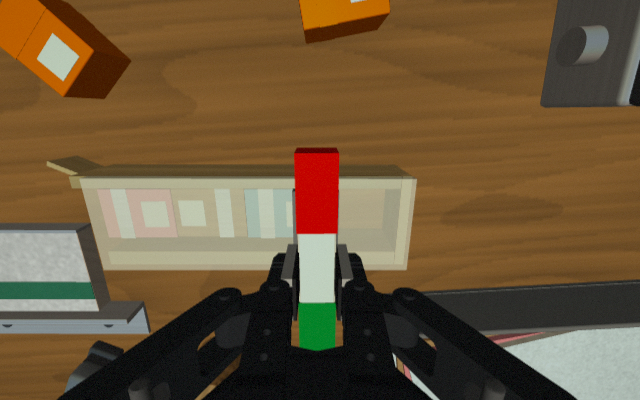

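>>> jog_arm(
  steps=[
    [[0, 0, 0], [0, 0, 0.15], 0.01],
    [[0, 0, 0], [0, 0, 0.3], 0.01],
    [[0, 0, 0], [0, 0, 0.45], 0.01],
    [[0, 0, 0], [0, 0, 0.6], 0.01],
    [[0, 0, 0], [0, 0, 0.75], 0.01],
    [[0, 0, 0], [0, 0, 0.9], 0.01],
    [[0, 0, 0], [0, 0, 1.05], 0.01],
    [[0, 0, 0], [0, 0, 1.2], 0.01],
    [[0, 0, 0], [0, 0, 1.35], 0.01],
    [[0, 0, 0], [0, 0, 1.5], 0.01],
  ],
)

```text
t: 34.2
position: [0.568, 0.3146, 0.1102]
tool_rot: [[-0.0, 1.0, -0.002], [1.0, 0.0, -0.001], [-0.001, -0.002, -1.0]]
force: [-0.1, 0.9, -0.6]
grip_width: 0.219
```

>>> jog_arm(
  steps=[
    [[0, 0, 0], [0, 0, 0.15], 0.01],
    [[0, 0, 0], [0, 0, 0.3], 0.01],
    [[0, 0, 0], [0, 0, 0.45], 0.01],
    [[0, 0, 0], [0, 0, 0.6], 0.01],
    [[0, 0, 0], [0, 0, 0.75], 0.01],
    [[0, 0, 0], [0, 0, 0.9], 0.01],
    [[0, 0, 0], [0, 0, 1.05], 0.01],
    [[0, 0, 0], [0, 0, 1.2], 0.01],
    [[0, 0, 0], [0, 0, 1.35], 0.01],
    [[0, 0, 0], [0, 0, 1.5], 0.01],
  ],
)

```text
t: 35.2
position: [0.568, 0.3146, 0.1102]
tool_rot: [[0.997, 0.071, -0.002], [0.071, -0.997, -0.0], [-0.002, 0.0, -1.0]]
force: [-0.1, 0.4, -0.6]
grip_width: 0.22
```

```bash
python3 - <<'E'
from h import *
sd(-.115,.3345,.112,183.75)
E
```

```text
station now [-0.1156  0.3337]
t 35.2 pos [0.568  0.3146 0.1102] jaw 175.94 F [-0.1  0.4 -0.6] q [ 24.  37.  81.   0.  62. 110.] w 0.22
shift [ 0.0007 -0.0007 -0.0018] rotvec [0.0004 0.002  0.1364]
```

>>> jog_arm(
  steps=[
    [[0.001, 0, 0], [0, 0.002, 0.137], 0.01],
    [[0.001, 0, 0], [0, 0.002, 0.137], 0.01],
    [[0.001, 0, 0], [0, 0.002, 0.137], 0.01],
  ],
)

```text
t: 35.5
position: [0.5691, 0.3147, 0.1104]
tool_rot: [[0.998, -0.055, 0.0], [-0.055, -0.998, -0.0], [0.0, 0.0, -1.0]]
force: [0.9, -0.3, -1.9]
grip_width: 0.218
```

```bash
python3 - <<'E'
from h import *
c,p,d=snap('wrist','w21')
sd(-.115,.3345,.068,183.75)
W=cloud(c,d);S=w2s(W)*1000
R=p.astype(int)
# visible marker pixels: z 0.11-0.14
m=(W[...,2]>.112)&(W[...,2]<.135)&(abs(S[...,0]+115)<90)&(abs(S[...,1]-335)<12)
r,b=rect(S[m]/1000);print(r,m.sum(),np.median(W[m][:,2]))
s,p2,d2=snap('scene','s21')
cv2.imwrite('pics/s21c.png',cv2.resize(p2[200:360,300:460][:,:,::-1],None,fx=3.7,fy=3.7,interpolation=2))
E
```

```text
station now [-0.1145  0.334 ]
t 35.55 pos [0.5691 0.3147 0.1104] jaw -176.81 F [-0.   0.  -1.4] q [ 24.  38.  80.  -0.  62. 117.] w 0.217
shift [-0.0005 -0.0006  0.0424] rotvec [ 0.0003 -0.0003  0.0097]
((-109.13290405273438, 335.01361083984375), (113.66264343261719, 23.837568283081055), 0.3497489094734192) 8109 0.12503636213368036
```

View pics/w21.png

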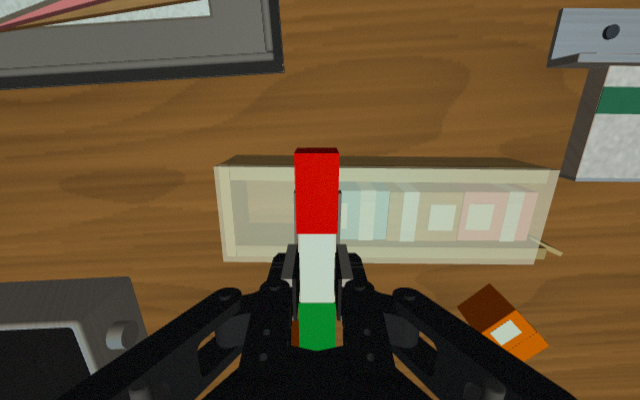

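View pics/s21c.png

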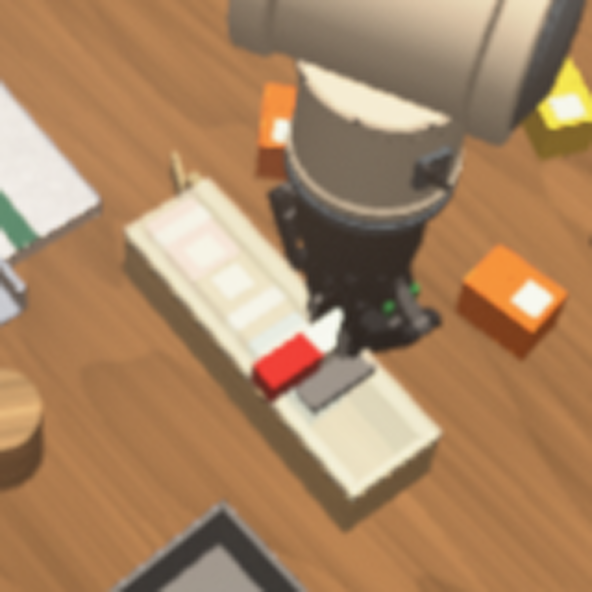

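>>> jog_arm(
  steps=[
    [[-0.0018, -0.0004, 0], [0, 0, 0.01], 0.01],
    [[-0.0018, -0.0004, 0.015], [0, 0, 0.01], 0.01],
    [[-0.0018, -0.0004, 0.028], [0, 0, 0.01], 0.01],
    [[-0.0018, -0.0004, 0.034], [0, 0, 0.01], 0.01],
    [[-0.0018, -0.0004, 0.034], [0, 0, 0.01], 0.01],
  ],
)

```text
t: 36.1
position: [0.5667, 0.3149, 0.0749]
tool_rot: [[0.998, -0.07, -0.002], [-0.07, -0.998, -0.001], [-0.002, 0.001, -1.0]]
force: [-0.0, 0.0, 0.8]
grip_width: 0.216
```

```bash
python3 - <<'E'
from h import *
sd(-.1162,.3343,.068,183.75)
E
```

```text
station now [-0.117  0.334]
t 36.1 pos [0.5667 0.3149 0.0749] jaw -176.01 F [-0.   0.   0.8] q [ 24.  40.  82.  -0.  58. 118.] w 0.216
shift [ 0.0008 -0.0003  0.0069] rotvec [ 0.0013  0.0017 -0.0041]
```

>>> jog_arm(
  steps=[
    [[0.0008, 0, 0.003], [0.001, 0.002, -0.004], 0.01],
    [[0.0008, 0, 0.0065], [0.001, 0.002, -0.004], 0.01],
    [[0.0008, 0, 0.0065], [0.001, 0.002, -0.004], 0.01],
  ],
)

```text
t: 36.4
position: [0.5683, 0.3152, 0.0699]
tool_rot: [[0.998, -0.066, 0.003], [-0.066, -0.998, 0.001], [0.003, -0.001, -1.0]]
force: [-0.2, 0.3, -0.9]
grip_width: 0.216
```

```bash
python3 - <<'E'
from h import *
sd(-.1162,.3343,.067,183.75)
E
```

```text
station now [-0.1154  0.3343]
t 36.4 pos [0.5683 0.3152 0.0699] jaw -176.23 F [-0.2  0.3 -0.9] q [ 24.  40.  82.  -0.  57. 118.] w 0.216
shift [-0.0008  0.      0.0029] rotvec [-0.0009 -0.0025 -0.0004]
```

>>> jog_arm(
  steps=[
    [[-0.0004, 0, 0.0015], [0, -0.001, 0], 0.01],
    [[-0.0004, 0, 0.003], [0, -0.001, 0], 0.01],
    [[-0.0004, 0, 0.003], [0, -0.001, 0], 0.01],
  ],
)

```text
t: 36.7
position: [0.5681, 0.3153, 0.0674]
tool_rot: [[0.998, -0.066, 0.002], [-0.066, -0.998, 0.001], [0.002, -0.001, -1.0]]
force: [-0.1, 0.4, 2.6]
grip_width: 0.212
```

>>> jog_arm(
  steps=[
    [[0, 0, 0], [0, 0, 0], 0.022],
    [[0, 0, 0], [0, 0, 0], 0.03],
    [[0, 0, 0], [0, 0, 0], 0.045],
    [[0, 0, 0], [0, 0, 0], 0.045],
    [[0, 0, 0], [0, 0, 0], 0.045],
    [[0, 0, -0.02], [0, 0, 0], 0.05],
    [[0, 0, -0.06], [0, 0, 0], 0.05],
    [[-0.01, 0, -0.1], [0, 0, 0], 0.05],
    [[-0.02, 0, -0.13], [0, 0, 0], 0.05],
    [[-0.02, 0, -0.13], [0, 0, 0], 0.05],
  ],
)

```text
t: 37.7
position: [0.5486, 0.3175, 0.2016]
tool_rot: [[0.998, -0.065, 0.007], [-0.065, -0.998, 0.004], [0.007, -0.004, -1.0]]
force: [0.7, 0.3, 0.7]
grip_width: 0.585
```

```bash
python3 - <<'E'
from h import *
c,p,d=snap('wrist','w22')
W=cloud(c,d);S=w2s(W)
m=(W[...,2]>.075)&(W[...,2]<.09)&(abs(S[...,0]+.115)<.09)&(abs(S[...,1]-.335)<.03)
n,l,st,ce=cv2.connectedComponentsWithStats(m.astype(np.uint8));k=1+np.argmax(st[1:,4]);m=l==k
r,b=rect(S[m]);print(r,np.median(W[m][:,2]),m.sum()); print(ce[k])
h=(W[...,2]>.0645)&(W[...,2]<.0705)&(abs(S[...,0]+.115)<.04)&(abs(S[...,1]-.335)<.025)&(p.mean(2)<140)
h=cv2.morphologyEx(h.astype(np.uint8),cv2.MORPH_OPEN,np.ones((3,2)))>0
r,b=rect(S[h]);print('holder',r,h.sum())
sd(-.2,.2,.3,93.75)
E
```

```text
((-113.88056182861328, 334.0813293457031), (120.50586700439453, 20.514829635620117), 0.12448719888925552) 0.08200762005602702 2701
[317.9866716  170.69159571]
holder ((-99.23635864257812, 331.7090759277344), (32.546173095703125, 86.17568969726562), 89.39419555664062) 401
station now [-0.1355  0.3349]
t 37.75 pos [0.5483 0.317  0.1993] jaw -176.25 F [-0.2  0.4 -1.2] q [ 25.  31.  78.   0.  71. 118.] w 0.591
shift [-0.064   0.1346 -0.1014] rotvec [ 0.0018 -0.0061 -1.5708]
```

View pics/w22.png

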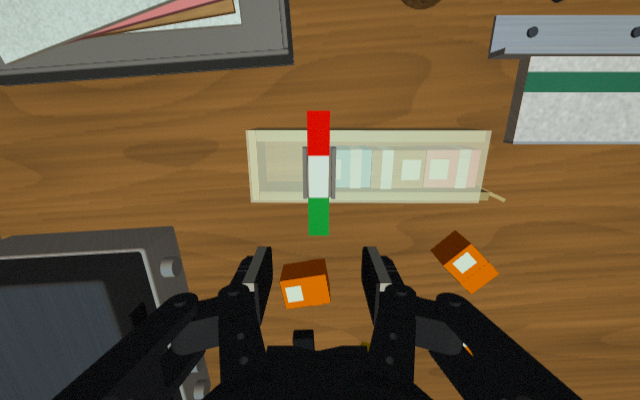

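```bash
python3 - <<'E'
from h import *
c,p,d=load('w22');W=cloud(c,d);S=w2s(W)*1000
for u in (304,305,306,332,333): 
    z=W[140:205,u,2]; k=(z>.0645)&(z<.071)&(p[140:205,u].mean(1)<140); x=S[140:205,u,0][k]; print(u,k.sum(),x.min() if k.any() else 0,x.max() if k.any() else 0)
v=172; print([(u,int(S[v,u,1]),int(W[v,u,2]*1000)) for u in range(300,340)])
E
```

```text
304 52 -139.57753436191356 -87.75451862422501
305 51 -139.71192956011663 -87.81444824232935
306 52 -139.97339855691396 -87.8110334124127
332 52 -139.5508786966462 -87.77420947268475
333 51 -139.34838845496643 -87.81304513389898
[(300, 352, 59), (301, 351, 59), (302, 350, 59), (303, 349, 66), (304, 348, 67), (305, 346, 69), (306, 345, 68), (307, 345, 60), (308, 343, 80), (309, 342, 81), (310, 341, 82), (311, 340, 81), (312, 339, 82), (313, 338, 81), (314, 337, 82), (315, 336, 81), (316, 335, 80), (317, 334, 81), (318, 334, 82), (319, 333, 81), (320, 332, 81), (321, 331, 82), (322, 330, 81), (323, 329, 81), (324, 328, 82), (325, 327, 82), (326, 326, 82), (327, 325, 82), (328, 324, 81), (329, 322, 61), (330, 321, 61), (331, 320, 63), (332, 320, 68), (333, 319, 67), (334, 318, 67), (335, 317, 67), (336, 315, 59), (337, 314, 58), (338, 313, 58), (339, 312, 57)]
```

>>> jog_arm(
  steps=[
    [[-0.03, 0.1, -0.1], [0, 0, 0], 0.05],
    [[-0.06, 0.2, -0.1], [0, 0, 0], 0.05],
    [[-0.2, 0.3, -0.1], [0, 0, 0], 0.05],
    [[-0.2, 0.4, -0.1], [0, 0, 0], 0.05],
    [[-0.2, 0.5, -0.1], [0, 0, 0], 0.05],
    [[-0.2, 0.5, -0.1], [0, 0, 0], 0.05],
    [[-0.2, 0.5, -0.1], [0, 0, 0], 0.05],
    [[-0.2, 0.5, -0.1], [0, 0, 0], 0.05],
    [[-0.2, 0.5, -0.1], [0, 0, 0], 0.05],
    [[-0.2, 0.5, -0.1], [0, 0, 0], 0.05],
  ],
)

```text
t: 38.75
position: [0.3398, -0.1121, 0.29]
tool_rot: [[0.998, -0.066, 0.001], [-0.066, -0.998, 0.001], [0.001, -0.001, -1.0]]
force: [0.8, -0.1, 0.4]
grip_width: 0.585
```

```bash
python3 - <<'E'
from h import *
delta(.4,0,.3,93)
c,p,d=snap('top','t23');snap('scene','s23')
W=cloud(c,d);S=w2s(W)*1000
cv2.imwrite('pics/t23c.png',np.clip(cv2.resize(p[90:310,150:480][:,:,::-1],None,fx=2.4,fy=2.4,interpolation=2)*1.5,0,255).astype('uint8'))
fencechk(c,d,(250,140,370,200))
m=(W[...,2]>.072)&(W[...,2]<.095)&(abs(S[...,0]+115)<90)&(abs(S[...,1]-335)<25)
r,b=rect(S[m]/1000);print('marker',r,m.sum())
E
```

```text
t 38.75 pos [ 0.3398 -0.1121  0.29  ] jaw -176.24 F [ 0.8 -0.1  0.4] q [-28.   2. 105.   0.  73.  66.] w 0.585
shift [ 0.0528 -0.1159 -0.0099] rotvec [-4.0000e-04 -1.6000e-03 -1.5841e+00]
-120 146 [-86.8  -5. ]
-100 153 [-88.   -4.8]
-80 143 [-86.1  -3.3]
-60 146 [-88.   -4.1]
-40 145 [-86.1  -4.4]
-20 145 [-87.5  -3.9]
0 144 [-87.4  -3.3]
20 144 [-87.3  -4. ]
40 147 [-88.3  -4.9]
60 147 [-86.9  -3.6]
80 152 [-87.7  -4.3]
100 140 [-86.6  -3.6]
120 29 [-83.3  -5.4]
marker ((-112.53376770019531, 331.9914855957031), (119.93389892578125, 31.481689453125), 2.011458158493042) 293
```

View pics/t23c.png

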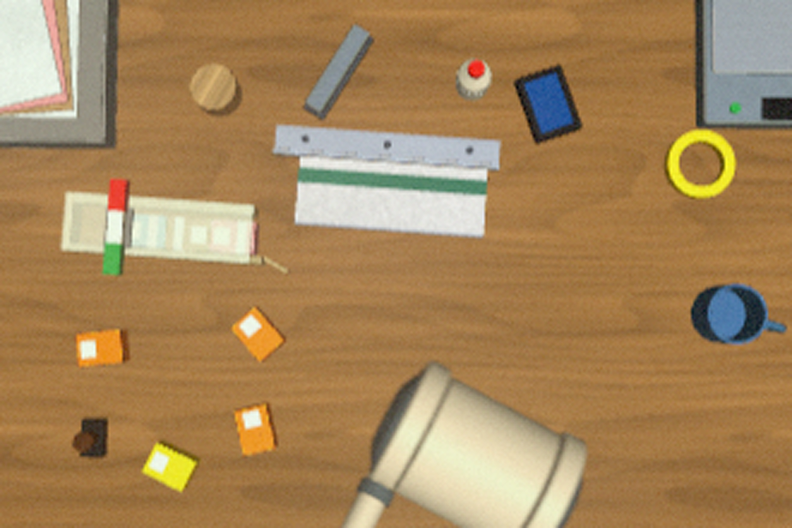

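View pics/s23.png

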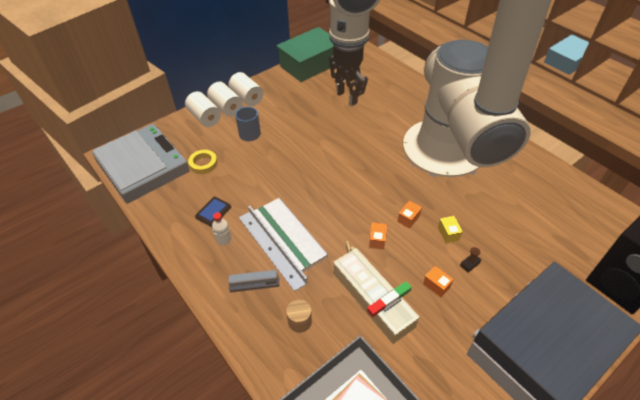

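```bash
python3 - <<'E'
from h import *
w=s2w(-.15,.06);delta(w[0],w[1],.22,183.75)
E
```

```text
t 38.85 pos [ 0.3393 -0.1153  0.2902] jaw -175.82 F [ 1.3 -0.6 -0.2] q [-28.   2. 105.   0.  73.  66.] w 0.587
shift [ 0.1645 -0.1714  0.0704] rotvec [ 0.0002 -0.001  -0.0075]
```

>>> jog_arm(
  steps=[
    [[0.165, -0.171, 0.07], [0, 0, 0], 0.05],
    [[0.165, -0.171, 0.07], [0, 0, 0], 0.05],
    [[0.165, -0.171, 0.07], [0, 0, 0], 0.05],
    [[0.165, -0.171, 0.07], [0, 0, 0], 0.05],
    [[0.165, -0.171, 0.07], [0, 0, 0], 0.05],
    [[0.165, -0.171, 0.07], [0, 0, 0], 0.05],
    [[0.165, -0.171, 0.07], [0, 0, 0], 0.05],
    [[0.165, -0.171, 0.07], [0, 0, 0], 0.05],
  ],
)

```text
t: 39.65
position: [0.5164, 0.049, 0.2205]
tool_rot: [[0.998, -0.066, 0.0], [-0.066, -0.998, 0.001], [0.0, -0.001, -1.0]]
force: [-0.9, -0.6, 0.1]
grip_width: 0.586
```

```bash
python3 - <<'E'
from h import *
c,p,d=snap('wrist','w24')
W=cloud(c,d);S=w2s(W)*1000
fencechk(c,d,(0,0,640,400))
# pink rear face points / roof edge
reg=(abs(S[...,0]+112)<18)&(S[...,1]>120)&(S[...,1]<200)
for lo,hi in((.008,.02),(.02,.035),(.035,.047),(.053,.063)):
    m=reg&(W[...,2]>lo)&(W[...,2]<hi)
    print(lo,hi,m.sum(),np.round(np.percentile(S[m][:,1],[0,2,10,50]),1) if m.any() else '')
E
```

```text
-120 1409 [-87.9  -3.6]
-100 1421 [-87.9  -3.6]
-80 1423 [-87.9  -3.8]
-60 1414 [-87.9  -3.7]
-40 1423 [-87.7  -3.6]
-20 1420 [-87.9  -3.5]
0 1419 [-87.9  -3.8]
20 1418 [-87.9  -3.7]
40 1423 [-88.   -3.7]
60 1396 [-88.   -3.8]
80 1440 [-88.   -3.6]
100 1424 [-88.   -3.7]
120 198 [-86.9  -3.6]
0.008 0.02 82 [160.1 160.2 160.3 160.6]
0.02 0.035 113 [160.1 160.3 160.4 160.6]
0.035 0.047 210 [160.2 160.4 160.5 162.2]
0.053 0.063 1208 [162.9 163.3 165.4 180.8]
```

View pics/w24.png

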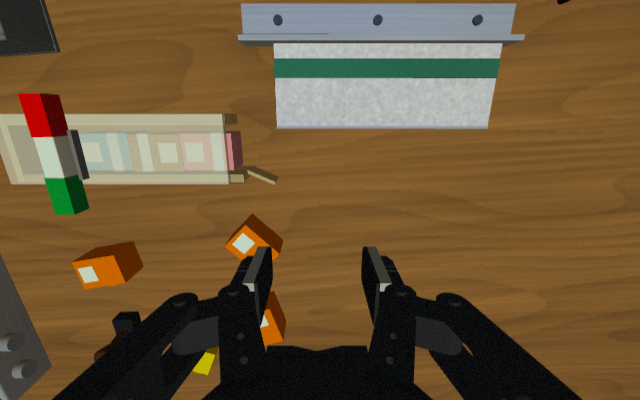

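```bash
python3 -c "
from bench import robot
print(robot.hand_in())"
```

```text
the job is handed in; nothing more can be done
None
```

The job is done and handed in at about 40 s of the 210 s allowed.

I did it in the order asked:
- **Fence:** pushed back until it stopped firmly against the rail.
- **Packets:** blue, brown and pink, in that order, set against the fence and slid into the bay. I saw no green packet, so I took it as absent. The orange and yellow look-alikes were left alone.
- **Marker:** lifted, turned end for end and set back in its holder. The green end now points out towards the robot.

The last checks, from the wrist camera:
- **Fence:** its front edge is straight to within about 0.3 mm along its whole length. It read 90.4 mm in front of the rail face right after the push and 88 mm in the last picture. I put that difference down to the 2 mm camera calibration, as the picture was taken with the tool turned round.
- **Packets:** the last one's rear is about 10 mm inside the bay's mouth, so nothing sticks out.
- **Marker:** its centre is about 0.2 mm from the holder's centre along its length and about 0.6 mm sideways. It sits at the same height as before and within 0.2° of straight.
- **Top camera:** the marker measured a little differently here (2° off straight). I went with the closer wrist view, since the top camera's coarse pixels explain this.
- **Other things on the bench:** they look unmoved in the final pictures.
- **Knocks and slips:** I saw no packet knocked aside, and the grip never lost anything.

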